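Charge and clamp the ginger infuser

ROBOT

A 6-joint arm with a two-finger parallel gripper is mounted at the origin on the work surface. World frame = base frame: x ahead of the robot, y to its left, z up, the work surface at z = 0. Lengths are in m, angles in rad, forces in N, time in s.
With the tool pointing down it reaches from about 0.3 to 0.75 m from the base axis. Payload 8.5 kg.
Tool frame: the origin (TCP) lies at the very end of the fingers, on their centre line; the grasp point (between the pads) lies 19 mm behind it; z points along the fingers, y is the line along which they close (so a half turn about z gives the same grasp; the last joint's range is limited). The gripper opens to 85 mm and grips with 20 to 120 N. Pads are 22 mm wide; open, the fingers measure 114 mm over their backs; the gripper's body (76 mm by 85 mm) begins 54 mm behind the grasp point. The pads swing forward as they close: fully open they stand 13 mm farther back than shut.
Start: joints at [-1.544, 0.381, 1.297, -0, 1.464, -0.215], TCP at [0.132, -0.534, 0.199] pointing down, gripper open.
Joint ranges: [-3.11, 3.11], [-0.89, 2.33], [0.22, 2.48], [-1.42, 4.56], [0.17, 2.85], [-2.88, 2.88]. Speed limits (rad/s): [2.39, 2.39, 3.14, 3.14, 3.14, 3.14].

INTERFACE

Orientations are given as [roll, pitch, yaw] about the fixed x, y, z axes, in that order (R = Rz(yaw) Ry(pitch) Rx(roll)).
In Python, from bench import robot gives the robot as it stands.
- The arm moves only by the shell command python3 steer.py FILE [OPENING], which reads ROWS from the file FILE. ROWS is a JSON list of rows, 1 to 20 of them, each of 6 numbers: dx, dy, dz in units of 20 mm, then a rotation vector rx, ry, rz in rad; each row is the pose to reach, as a shift and turn from the pose commanded when the command began, along the tool's axes at that moment; what a row does not reach only later rows make up. A row lasts 1/12 s, in which the tool goes at most 0.0417 m and 0.125 rad, less where a joint would pass 70% of its speed; a pose out of reach is approached as far as the arm can. OPENING is the finger opening in m, set as the command begins (- or left out keeps the last). The fingers move at their own pace and stop on an object; the grip force is fixed at half the most. Time passes only in rows, so rows that do not move let the fingers close. It prints the time, the measured TCP pose, the force, the opening and the grip force at its end. Input that does not fit is refused with a message, and nothing moves.
- robot.read_state(): the state, without advancing time (a new reading comes with each control period).
- robot.snapshot(name): name is "scene" or "top" or "wrist"; returns a dict with "pixels" (420x560x3 uint8, red, green, blue), "range_z" (420x560 float32, m along the optical axis (not along the pixel's ray), 0 where there is no reading), "intrinsics" (3x3 intrinsics, pixels), "k1" (the pictures are not rectified: a ray, as slopes to the right and down, at radius r is drawn at 1 + k1 r^2 times it, then the intrinsics apply), "extrinsics" (4x4, takes a point from camera to world coordinates); the wrist camera has in their place "tool_from_camera" (4x4, takes a point from camera to tool coordinates, whose origin is the TCP and whose axes are the flange's). Camera axes: x right, y up, looking along -z (the intrinsics and any distortion apply to the point x, -y, -z); pixel columns grow to the right and rows downward; lengths in m; the calibration is good to about 2 mm. A picture is of the moment at which its call begins: read the wrist's pose just before it.
- robot.sign_off(): hands the job in; it is judged then, once.
The state is a dict: "t": time; "q": joint angles; "qd": joint speeds; "joint_efforts": joint torques, N m; "tool_pos": TCP position; "tcp_rot": TCP orientation; "force": force on the tool from outside, world axes, zero at the start; "ft_torque": the same for the moment, N m; "grip_width": finger opening in m; "finger_force": force on a finger pad.
Only numpy, scipy, OpenCV 4.12 (cv2) and the standard library are available. Lean on these libraries where they do the work, as an engineer would, in place of code of your own. Each camera call takes 0.05 s, during which the arm holds its last target. There are 200 camera calls.

TASK

Get the steel infuser ready: first shut the drain cock (handle crosswise to its pipe, against its stop), then put every piece of ginger from the board into the pot. Set the tapered stopper in the pot's mouth so its flange sits flat on the rim, swing the clamp arm over it as far as it goes, and turn the wing knob clockwise until the foot just touches the stopper, then half a turn more. Do not disturb the bottles and the jar.

Things in the scene. Friction and masses are not known exactly. Their poses are not given: they have to be found in the camera images.
- rig: the infuser, one fixed unit: steel pot, drain pipe with cock, clamp post, on a 150 x 330 x 6 mm dark base plate. Origin on the table under the pot's axis; z up. In its frame the drain pipe runs out from the pot along -y, the clamp post (20 mm thick, up to 238 mm) stands at y = +140 mm. The pot is 112 mm outside, 104 mm inside, its rim 146 mm above the table
- pot_rim (a point): centre of the pot's open mouth at rim height (146 mm above the table); mouth 104 mm inside, wall 4 mm
- pot_in (a point): centre of the pot's inner floor, 135 mm below the rim; z up
- valve (a joint): drain cock handle, rad: 0 = open (handle points outward along the pipe, rig -y), 1.571 = shut, at its hard stop (handle crosswise, pointing along rig -x). Turns clockwise seen from above; friction 0.12 N m, stays where left
- valve_axis (a point): on the cock's vertical turning axis, at mid-height of the handle, 90 mm above the table, 125 mm from the pot's axis
- valve_lever (a point): on the handle, a black flat bar 14 mm wide, 12 mm thick, ending 78 mm from its axis; this point is 55 mm out from the axis at mid-thickness; its -y axis points out along the handle
- boom (a joint): clamp arm swing, rad: 0 = over the pot's mouth, at its hard stop, the screw exactly above the mouth's centre; grows as the arm swings away clockwise seen from above (toward rig -x, starts at 1.4 to 1.95). Friction 0.25 N m, stays where left
- boom_axis (a point): on the arm's vertical turning axis (the post), at mid-height of the arm, 226 to 228.5 mm above the table (the arm's height differs from start to start)
- boom_grip (a point): mid-arm point, 65 mm from the arm's axis, at mid-height of the grey bar (22 mm wide, 16 mm high); its -y axis points out along the arm to the screw, which is 140 mm from the axis
- knob (a joint): wing knob of the clamp screw, rad: grows as it is turned clockwise seen from above, which drives the screw down 12 mm per turn; starts at 0 to 0.4; stays where left (friction 0.06 N m); reaches its end at 10.5
- knob_grip (a point): on the screw's axis, 12 mm below the top of the black wing; the wing is 48 mm long (its x axis), 14 mm thick (its y axis), 30 mm high; it stands 22 mm clear above the arm at knob 0 and sinks with the screw
- foot (a joint): how far the sprung rubber foot under the screw is pushed up into the screw, m: 0 = hanging free, not touching. Once the foot touches, it grows about 0.0105 per turn of the knob (the rubber gives a little too), so half a turn past touching reads about 0.0053. Stiffness 0.9 N per mm
- foot_face (a point): centre of the foot's flat underside (26 mm wide). With the arm over the seated stopper it starts 3.2 to 6.5 mm above the stopper's top
- plug: black rubber tapered stopper with steel grip, 220 g: taper 24 mm long, 80 mm wide at the bottom, 96 mm under the flange; flange 116 mm wide, 8 mm thick; on it a plain round grip 38 mm wide, 40 mm high. Origin: centre of the flange's underside, z up, 48 mm below the grip's top; 24 mm above the table as it stands upright at the start, level with pot_rim when seated
- ginger0: fresh ginger root piece, tan, about 68 x 58 x 24 mm: a straight 24 mm thick round middle with one short 18 mm thick nub at each end, one bent to +y, the other to -y. Origin at the centre of the middle part, on its axis; x = its long axis; lying flat, the origin is 12 mm above what it lies on and z points up. Pinch the middle across y. 50 g. Some pieces are absent in some starts
- ginger1: fresh ginger root piece, tan, about 68 x 58 x 24 mm: a straight 24 mm thick round middle with one short 18 mm thick nub at each end, one bent to +y, the other to -y. Origin at the centre of the middle part, on its axis; x = its long axis; lying flat, the origin is 12 mm above what it lies on and z points up. Pinch the middle across y. 50 g. Some pieces are absent in some starts
- ginger2: fresh ginger root piece, tan, about 68 x 58 x 24 mm: a straight 24 mm thick round middle with one short 18 mm thick nub at each end, one bent to +y, the other to -y. Origin at the centre of the middle part, on its axis; x = its long axis; lying flat, the origin is 12 mm above what it lies on and z points up. Pinch the middle across y. 50 g. Some pieces are absent in some starts
- ginger3: fresh ginger root piece, tan, about 68 x 58 x 24 mm: a straight 24 mm thick round middle with one short 18 mm thick nub at each end, one bent to +y, the other to -y. Origin at the centre of the middle part, on its axis; x = its long axis; lying flat, the origin is 12 mm above what it lies on and z points up. Pinch the middle across y. 50 g. Some pieces are absent in some starts
- board: fixed wooden cutting board 260 x 250 x 20 mm on which the ginger lies; origin under its centre
- bottle_a: amber bottle, 68 mm wide, 190 mm high, upright; origin at the centre of its foot; leave alone
- bottle_b: the other amber bottle, same size; leave alone
- jar: glass jar, 72 mm wide, 90 mm high, upright; origin at the centre of its foot; leave alone

How it is judged:
By the outcome, as a careful person would: the job done as asked, in the order asked, and still so for the second after the job is handed in, with the robot touching nothing.
Of ginger0, ginger1, ginger2, ginger3 only 2 to 4 are there at a start; the rules pass over those that are not, and their reading is None.
At some moment in a run one of ginger0, ginger1, ginger2, ginger3, plug may be knocked a few centimetres aside while the robot is not near it.
Once in a run the grip may slacken for a moment while it holds something.
It also fails if it takes over 210 s, if anything falls off the work surface, if the arm or the gripper's body presses on something with over 40 N, if the wrist force passes 120 N, or if a joint passes its speed limit or range.

## Working session

There is one attempt and no reset: what is moved stays moved. The work goes in short steps, Python scripts to look and compute and a shell command to move; the robot and the scene stay as the last step left them, time stands still between calls to the robot, and variables do not carry over. Pictures are saved under pics/ and viewed, at most 14 in all, crops included, and the job is handed in when it is done.

```bash
ls; mkdir -p pics; cat > h.py <<'E'
import numpy as np, cv2
from bench import robot
from scipy.spatial.transform import Rotation as R
def snap(n):
    st=robot.read_state(); s=robot.snapshot(n)
    if n=='wrist':
        T=np.eye(4); T[:3,3]=st['tool_pos']; T[:3,:3]=R.from_euler('xyz',st['tcp_rot']).as_matrix()
        s['E']=T@np.array(s['tool_from_camera'])
    else: s['E']=np.array(s['extrinsics'])
    return s
def rays(s,uv):
    K=np.array(s['intrinsics']); k=s['k1']
    p=cv2.undistortPoints(np.float64(uv).reshape(-1,1,2),K,np.array([k,0,0,0,0.])).reshape(-1,2)
    return s['E'][:3,3], np.c_[p[:,0],-p[:,1],-np.ones(len(p))]@s['E'][:3,:3].T
def plane(s,uv,z):
    o,d=rays(s,uv); return o+d*((z-o[2])/d[:,2])[:,None]
def cloud(s):
    h,w=s['range_z'].shape; u,v=np.meshgrid(np.arange(w),np.arange(h))
    o,d=rays(s,np.c_[u.ravel(),v.ravel()]); return (o+d*s['range_z'].reshape(-1,1)).reshape(h,w,3)
def save(s,n): cv2.imwrite('pics/'+n+'.png',s['pixels'][:,:,::-1])
E
python3 - <<'E'
from h import *
for n in ('scene','top','wrist'):
    s=snap(n); save(s,n+'0'); np.savez('pics/%s0.npz'%n,**s); print(n,s['k1'],s['E'][:3,3].round(3),np.array(s['intrinsics'])[0,0])
print(robot.read_state())
E
```

```text
bench.py
pics
steer.py
scene 0.05021143062755056 [ 1.056 -0.533  1.207] 508.5352096747688
top -0.11342440337253952 [0.359 0.022 1.453] 411.55508090371995
wrist -0.028598904692330406 [ 0.213 -0.513  0.373] 366.5302408227249
{'t': 0.15, 'q': array([-1.54431329e+00,  3.81055597e-01,  1.29802022e+00, -3.01895535e-06,
        1.46360212e+00, -2.15299208e-01]), 'qd': array([-1.21688397e-04, -1.25730601e-03, -4.25269418e-03,  1.08113691e-03,
       -6.64140913e-04, -9.27718548e-05]), 'joint_efforts': array([ 2.73181526e-03, -4.48627174e+01, -2.31340367e+01, -1.72098671e-04,
        3.83859471e-03, -4.79612629e-05]), 'tool_pos': array([ 0.13167891, -0.53374758,  0.19806833]), 'tcp_rot': array([-3.14053178e+00, -2.28927788e-04,  2.41782449e-01]), 'force': array([ 0.08966928, -0.30039973,  0.1731571 ]), 'ft_torque': array([-0.01587653, -0.01836082,  0.02759956]), 'finger_force': 0.0, 'grip_width': 0.08524759552211292}
```
View pics/top0.png

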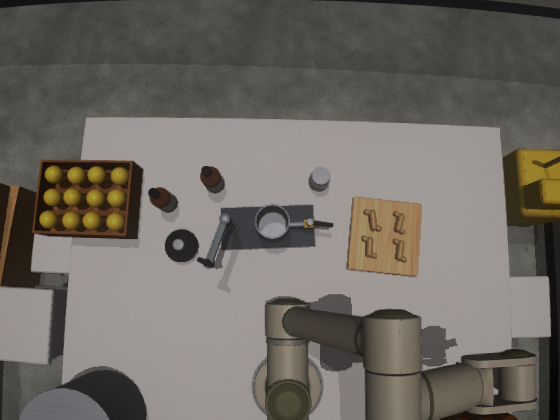

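View pics/scene0.png

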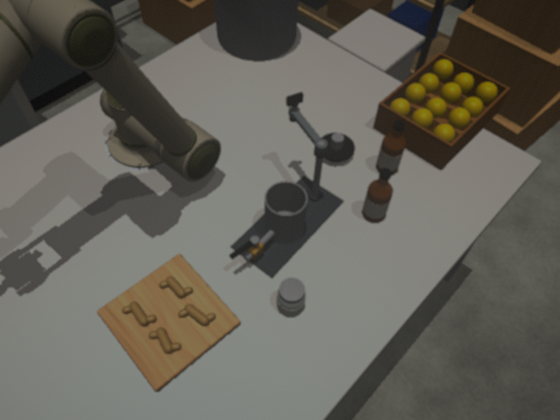

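The top view shows the pot at about (272,222), the cock handle pointing out the pipe at (322,225), the post at (226,218) with the arm swung to (208,262), the plug at (181,246) and four ginger pieces around (385,235). Bottles are at (160,198) and (210,178), and the jar at (320,178).

```bash
python3 - <<'E'
from h import *
T=dict(np.load('pics/top0.npz')); S=dict(np.load('pics/scene0.npz'))
for nm,s in (('top',T),('scene',S)):
    C=cloud(s); px=s['pixels'].astype(int); z=C[...,2]
    reg=(C[...,0]>0.3)&(C[...,0]<0.85)&(abs(C[...,1])<0.6)&(s['range_z']>0)
    print(nm,'table z',np.median(z[reg&(abs(z)<.012)]))
    b=reg&(C[...,1]>-.5)
    # pot rim
    m=((z>.138)&(z<.152)&reg).astype(np.uint8)
    n,l,st,ce=cv2.connectedComponentsWithStats(m)
    for i in range(1,n):
        if st[i,4]>15: P=C[l==i]; print('rimlvl',st[i,4],P.mean(0).round(4),P.min(0).round(3),P.max(0).round(3))
    m=((z>.205)&(z<.29)&reg).astype(np.uint8)
    n,l,st,ce=cv2.connectedComponentsWithStats(m)
    for i in range(1,n):
        if st[i,4]>15: P=C[l==i]; print('arm',st[i,4],P.mean(0).round(4),P.min(0).round(3),P.max(0).round(3))
    # dark plate
    m=(px.sum(2)<200)&reg&(z<.012)
    m=cv2.morphologyEx(m.astype(np.uint8),cv2.MORPH_OPEN,np.ones((3,3)))
    P=C[m>0]; print('plate',cv2.minAreaRect(P[:,:2].astype(np.float32)))
    # ginger
    m=((z>.026)&(z<.06)&reg&(C[...,1]<-.2)).astype(np.uint8)
    n,l,st,ce=cv2.connectedComponentsWithStats(m)
    for i in range(1,n):
        if st[i,4]>25:
            P=C[l==i]; (c,wh,a)=cv2.minAreaRect(P[:,:2].astype(np.float32)); print('ging',st[i,4],P.mean(0).round(4),np.max(P[:,2]).round(3),np.round(wh,3),round(a,1))
    m=((z>.015)&(z<.085)&reg&(C[...,1]>.1)&(C[...,0]<.55)).astype(np.uint8)
    n,l,st,ce=cv2.connectedComponentsWithStats(m)
    for i in range(1,n):
        if st[i,4]>25:
            P=C[l==i]; print('plug',st[i,4],P.mean(0).round(4),P.min(0).round(3),P.max(0).round(3))
            t=P[P[:,2]>.065]; print('   grip',len(t),t.mean(0).round(4) if len(t) else '')
    m=((z>.075)&(z<.105)&reg&(C[...,1]<.0)).astype(np.uint8)
    n,l,st,ce=cv2.connectedComponentsWithStats(m)
    for i in range(1,n):
        if st[i,4]>10:
            P=C[l==i]; print('valve/jar',st[i,4],P.mean(0).round(4),P.min(0).round(3),P.max(0).round(3), cv2.minAreaRect(P[:,:2].astype(np.float32)))
t=cv2.resize(T['pixels'][160:300,150:430,::-1],None,fx=2.8,fy=2.8,interpolation=cv2.INTER_CUBIC)
cv2.imwrite('pics/topcrop.png',np.clip(t*1.6,0,255).astype(np.uint8))
E
```

```text
top table z 0.0014713968645514441
rimlvl 51 [0.691  0.2706 0.1435] [0.675 0.254 0.138] [0.716 0.293 0.151]
rimlvl 61 [0.6178 0.4343 0.1437] [0.601 0.422 0.138] [0.641 0.457 0.152]
rimlvl 148 [0.5455 0.0612 0.1456] [0.492 0.007 0.139] [0.6   0.116 0.152]
arm 513 [0.4706 0.2214 0.2438] [0.392 0.184 0.208] [0.552 0.267 0.29 ]
plate ((0.5445610284805298, 0.08449461311101913), (0.14724496006965637, 0.3271346092224121), 3.087082862854004)
ging 191 [ 0.5739 -0.2849  0.0405] 0.052 [0.089 0.041] 22.1
ging 157 [ 0.5691 -0.379   0.0396] 0.052 [0.078 0.034] 2.0
ging 183 [ 0.4811 -0.2718  0.0402] 0.051 [0.088 0.041] 17.4
ging 191 [ 0.4732 -0.3787  0.0402] 0.052 [0.089 0.041] 2.5
plug 158 [0.5149 0.5542 0.0513] [0.49  0.547 0.015] [0.55  0.599 0.085]
   grip 48 [0.5138 0.5557 0.0766]
plug 44 [0.5318 0.1966 0.0319] [0.522 0.184 0.015] [0.547 0.217 0.081]
   grip 5 [0.533  0.1936 0.0758]
plug 828 [0.4693 0.379  0.038 ] [0.415 0.323 0.024] [0.524 0.438 0.08 ]
   grip 92 [0.4709 0.3795 0.073 ]
valve/jar 258 [ 0.7139 -0.0969  0.0907] [ 0.684 -0.126  0.076] [ 0.746 -0.068  0.099] ((0.7147342562675476, -
[... 1216 characters left out ...]
1 [0.4815 0.379  0.0401] [0.413 0.323 0.025] [0.528 0.44  0.079]
   grip 105 [0.4711 0.3792 0.0716]
plug 128 [0.5407 0.1976 0.0431] [0.522 0.185 0.015] [0.55  0.219 0.085]
   grip 27 [0.5417 0.1978 0.0746]
plug 202 [0.5263 0.1101 0.0521] [0.507 0.1   0.016] [0.55  0.118 0.085]
   grip 62 [0.5259 0.1101 0.075 ]
valve/jar 231 [ 0.5538 -0.0945  0.0936] [ 0.542 -0.141  0.078] [ 0.568 -0.051  0.102] ((0.5539217591285706, -0.09592670202255249), (0.09081653505563736, 0.02258138731122017), 86.35301971435547)
valve/jar 529 [ 0.7185 -0.1005  0.0886] [ 0.686 -0.13   0.076] [ 0.748 -0.067  0.098] ((0.7167832851409912, -0.09899838268756866), (0.060730792582035065, 0.06270096451044083), 67.13629150390625)
```

View pics/topcrop.png

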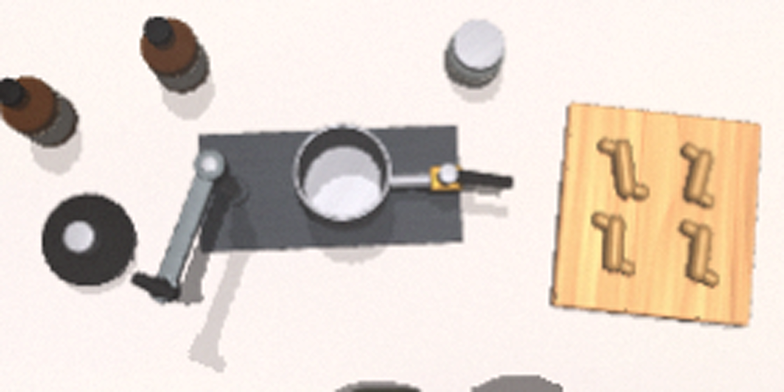

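The crop confirms the rig is yawed about +3°, and it shows four ginger pieces and the handle pointing out along the pipe. I'll straddle the handle first.

Units first: shifts go in units of 20 mm. So 0.512 m is 25.6, -0.302 m is -15.1.

```bash
echo '[[25.6,-15.1,0,0,0,-1.383],[25.6,-15.1,0,0,0,-1.383],[25.6,-15.1,0,0,0,-1.383],[25.6,-15.1,0,0,0,-1.383],[25.6,-15.1,0,0,0,-1.383],[25.6,-15.1,0,0,0,-1.383],[25.6,-15.1,0,0,0,-1.383],[25.6,-15.1,0,0,0,-1.383],[25.6,-15.1,0,0,0,-1.383],[25.6,-15.1,0,0,0,-1.383],[25.6,-15.1,0,0,0,-1.383],[25.6,-15.1,0,0,0,-1.383],[25.6,-15.1,0,0,0,-1.383],[25.6,-15.1,0,0,0,-1.383],[25.6,-15.1,0,0,0,-1.383],[25.6,-15.1,0,0,0,-1.383],[25.6,-15.1,0,0,0,-1.383],[25.6,-15.1,0,0,0,-1.383],[25.6,-15.1,0,0,0,-1.383],[25.6,-15.1,0,0,0,-1.383]]' > rows.txt && python3 steer.py rows.txt 0.034
cat > v.py <<'E'
import sys
from h import *
s=snap('wrist'); save(s,sys.argv[1]); np.savez('pics/%s.npz'%sys.argv[1],**s); C=cloud(s); z=C[...,2]; px=s['pixels'].astype(int)
st=robot.read_state(); print(st['tool_pos'].round(4),st['tcp_rot'].round(4),st['q'].round(3),round(st['t'],1))
E
python3 v.py w1
```

```text
t: 1.82
tool_pos: [0.5559, -0.1192, 0.1987]
tcp_rot: [3.142, 0.0, 1.623]
force: [0.6, 0.2, 0.1]
grip_width: 0.0339
finger_force: 0.0
[ 0.556  -0.1191  0.1988] [3.1414e+00 2.0000e-04 1.6232e+00] [-0.419  0.413  1.244 -0.     1.484 -0.472] 1.9
```

View pics/w1.png

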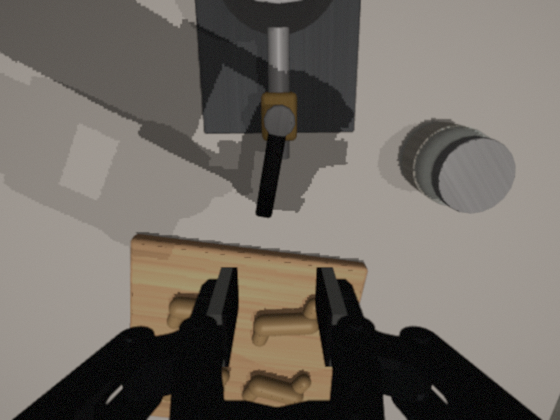

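The wrist view shows the cock axis at (278,120) and the handle tip at (265,213), already a few degrees toward shut. I'll measure it.

```bash
python3 - <<'E'
from h import *
s=dict(np.load('pics/w1.npz'))
print(plane(s,[(279,122),(272,175),(265,213),(278,60)],.096).round(4))
C=cloud(s); z=C[...,2]; px=s['pixels'].astype(int)
m=(z>.085)&(z<.11)&(C[...,1]<-.07)&(C[...,1]>-.15)&(C[...,0]<.6)&(C[...,0]>.5)
P=C[m]; print(len(P),P.mean(0),np.median(P[:,2]),cv2.minAreaRect(P[:,:2].astype(np.float32)))
m=(px.sum(2)<230)&(z<.012)&(abs(C[...,0]-.55)<.08)&(C[...,1]<.02)&(C[...,1]>-.085)
c,_=cv2.findContours(m.astype(np.uint8),0,1)
print(plane(s,[(205,132),(354,131)],.006))
E
```

```text
[[ 0.5547 -0.0617  0.096 ]
 [ 0.5514 -0.1023  0.096 ]
 [ 0.5473 -0.1339  0.096 ]
 [ 0.5516 -0.0188  0.096 ]]
1503 [ 0.54968964 -0.10237042  0.09559836] 0.0957139565488907 ((0.5495951771736145, -0.10361289232969284), (0.06883476674556732, 0.014485078863799572), 82.5733871459961)
[[ 0.48293068 -0.08382935  0.006     ]
 [ 0.63047593 -0.07511677  0.006     ]]
```

```bash
echo '[[0.175,-0.45,3,0,0,0.18],[0.175,-0.45,3,0,0,0.18],[0.175,-0.45,4.5,0,0,0.18],[0.175,-0.45,6.1,0,0,0.18],[0.175,-0.45,6.1,0,0,0.18],[0.175,-0.45,6.1,0,0,0.18]]' > rows.txt && python3 steer.py rows.txt 0.034; python3 - <<'E'
import numpy as np
A=np.array([.5545,-.062]); 
from h import *
st=robot.read_state(); p=st['tool_pos'][:2]; yaw=st['tcp_rot'][2]
Rm=np.array([[np.cos(yaw),np.sin(yaw)],[np.sin(yaw),-np.cos(yaw)]])
y0=1.571-.129
for k in range(1,14):
    a=0.125*k; ang=-np.pi/2-.129-a
    g=A+.055*np.array([np.cos(ang),np.sin(ang)])
    print(k,(Rm@(g-p)).round(4),round(yaw-(y0-a),3))
E
```

```text
t: 2.37
tool_pos: [0.5468, -0.1154, 0.0763]
tcp_rot: [-3.139, -0.001, 1.444]
force: [0.4, 0.0, -0.4]
grip_width: 0.034
finger_force: 0.0
1 [-0.0006 -0.0061] 0.127
2 [ 0.0007 -0.0128] 0.252
3 [ 0.0029 -0.0193] 0.377
4 [ 0.0058 -0.0256] 0.502
5 [ 0.0095 -0.0314] 0.627
6 [ 0.0138 -0.0367] 0.752
7 [ 0.0188 -0.0414] 0.877
8 [ 0.0244 -0.0454] 1.002
9 [ 0.0304 -0.0488] 1.127
10 [ 0.0368 -0.0513] 1.252
11 [ 0.0434 -0.0531] 1.377
12 [ 0.0502 -0.054 ] 1.502
13 [ 0.0571 -0.054 ] 1.627
```

```bash
echo '[[0,-0.3,0,0,0,0.125],[0.05,-0.65,0,0,0,0.25],[0.15,-0.95,0,0,0,0.375],[0.3,-1.3,0,0,0,0.5],[0.475,-1.55,0,0,0,0.625],[0.7,-1.85,0,0,0,0.75],[0.95,-2.05,0,0,0,0.875],[1.2,-2.25,0,0,0,1],[1.5,-2.45,0,0,0,1.125],[1.85,-2.55,0,0,0,1.25],[2.15,-2.65,0,0,0,1.377],[2.35,-2.675,0,0,0,1.44],[2.5,-2.7,0,0,0,1.44],[2.6,-2.7,0,0,0,1.44],[2.6,-2.7,0,0,0,1.44]]' > rows.txt && python3 steer.py rows.txt; python3 v.py w2;python3 - <<'E'
from h import *
s=dict(np.load('pics/w2.npz'))
C=cloud(s); z=C[...,2]
m=(z>.085)&(z<.1)&(abs(C[...,1]+.062)<.05)&(C[...,0]<.55)&(C[...,0]>.46)
P=C[m]; print(len(P),P.mean(0),cv2.minAreaRect(P[:,:2].astype(np.float32)) if len(P) else'')
E
```

```text
t: 3.62
tool_pos: [0.5009, -0.0569, 0.0777]
tcp_rot: [3.141, -0.002, 0.007]
force: [-0.4, -0.1, 0.6]
grip_width: 0.0339
finger_force: 0.0
[ 0.5007 -0.057   0.0774] [ 3.141e+00 -1.400e-03  6.700e-03] [-0.349  0.429  1.612 -0.     1.099  1.216] 3.7
1577 [ 0.54720894 -0.08401658  0.09574395] ((0.5458713173866272, -0.08118928968906403), (0.06155163422226906, 0.008347081020474434), 89.8158950805664)
```

View pics/w2.png

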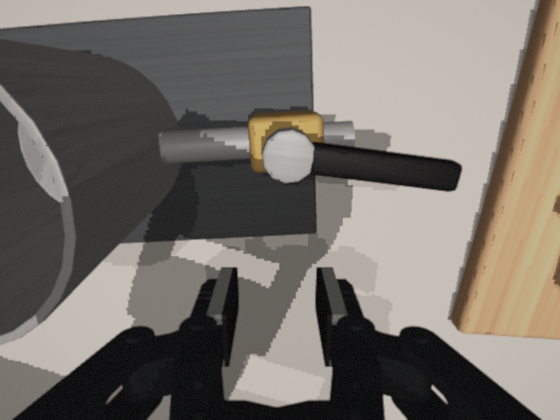

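The handle is still along the pipe at (385,168), so the fingers missed it. I'll check where the fingertips really are.

```bash
python3 - <<'E'
from h import *
s=dict(np.load('pics/w2.npz'))
C=cloud(s)
for u,v in ((232,270),(230,290),(322,270),(328,290),(200,330),(360,330)): print(u,v,C[v,u].round(4),s['range_z'][v,u])
print(np.array(s['tool_from_camera']).round(3))
# handle points
for u,v in ((290,158),(340,160),(450,175)): print(C[v,u].round(4))
E
```

```text
232 270 [ 0.5118 -0.0378  0.1183] 0.15119003
230 290 [ 0.5119 -0.0389  0.1341] 0.13612722
322 270 [ 0.5119 -0.075   0.1181] 0.15139045
328 290 [ 0.5117 -0.0755  0.1333] 0.13707675
200 330 [ 0.5128 -0.0326  0.1589] 0.11234962
360 330 [ 0.5126 -0.0821  0.1582] 0.11324954
[[ 0.     0.946  0.325  0.084]
 [ 1.     0.    -0.    -0.001]
 [-0.     0.325 -0.946 -0.175]
 [ 0.     0.     0.     1.   ]]
[ 0.5544 -0.0617  0.0965]
[ 0.5535 -0.0836  0.0955]
[ 0.5473 -0.1327  0.0959]
```

```bash
python3 - <<'E'
from h import *
s=snap('scene'); C=cloud(s); st=robot.read_state(); p=st['tool_pos']; print(p,st['t'])
u0=np.argwhere((abs(C[...,0]-p[0])<.02)&(abs(C[...,1]-p[1])<.06)&(C[...,2]>.06)&(s['range_z']>0))
P=C[u0[:,0],u0[:,1]]; i=np.argsort(P[:,2])[:12]; print(np.c_[P[i],u0[i]].round(3))
im=cv2.resize(s['pixels'][120:280,180:340,::-1],None,fx=3.6,fy=3.6,interpolation=cv2.INTER_CUBIC)
cv2.imwrite('pics/sc1.png',np.clip(im*1.8,0,255).astype(np.uint8))
E
```

```text
[ 0.50062927 -0.05707346  0.07711611] 3.7167
[[ 4.97e-01 -4.00e-02  1.14e-01  2.17e+02  2.44e+02]
 [ 5.08e-01 -3.90e-02  1.14e-01  2.19e+02  2.47e+02]
 [ 5.03e-01 -3.90e-02  1.14e-01  2.18e+02  2.46e+02]
 [ 5.09e-01 -8.00e-02  1.15e-01  2.29e+02  2.36e+02]
 [ 5.06e-01 -3.70e-02  1.15e-01  2.18e+02  2.47e+02]
 [ 5.11e-01 -8.20e-02  1.15e-01  2.30e+02  2.36e+02]
 [ 5.08e-01 -8.20e-02  1.15e-01  2.29e+02  2.35e+02]
 [ 5.06e-01 -8.40e-02  1.15e-01  2.29e+02  2.34e+02]
 [ 5.13e-01 -7.70e-02  1.16e-01  2.29e+02  2.38e+02]
 [ 5.00e-01 -3.90e-02  1.16e-01  2.17e+02  2.45e+02]
 [ 5.10e-01 -3.80e-02  1.17e-01  2.19e+02  2.48e+02]
 [ 4.97e-01 -3.90e-02  1.17e-01  2.16e+02  2.44e+02]]
```

View pics/sc1.png

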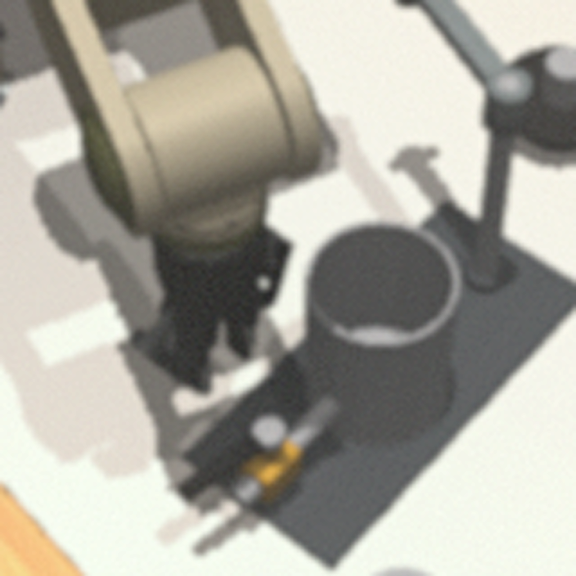

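The scene camera and wrist camera agree that the fingertips stand about 37 mm short of the reported TCP, so I'll measure heights from the real tips. Going back over the handle and lower.

To row units: 0.0595 m is 2.975, 0.046 m is 2.3.

```bash
echo '[[2.3,2.975,-0.5,0,0,-1.435],[2.3,2.975,-0.5,0,0,-1.435],[2.3,2.975,-0.5,0,0,-1.435],[2.3,2.975,-0.5,0,0,-1.435],[2.3,2.975,-0.5,0,0,-1.435],[2.3,2.975,-0.5,0,0,-1.435],[2.3,2.975,-0.5,0,0,-1.435],[2.3,2.975,-0.5,0,0,-1.435],[2.3,2.975,-0.5,0,0,-1.435],[2.3,2.975,-0.5,0,0,-1.435],[2.3,2.975,-0.5,0,0,-1.435],[2.3,2.975,-0.5,0,0,-1.435],[2.3,2.975,0.5,0,0,-1.435],[2.3,2.975,1,0,0,-1.435],[2.3,2.975,1.5,0,0,-1.435],[2.3,2.975,1.8,0,0,-1.435],[2.3,2.975,1.8,0,0,-1.435],[2.3,2.975,1.8,0,0,-1.435]]' > rows.txt && python3 steer.py rows.txt
echo '[[0,-0.3,0,0,0,0.125],[0.05,-0.65,0,0,0,0.25],[0.15,-0.95,0,0,0,0.375],[0.3,-1.3,0,0,0,0.5],[0.475,-1.55,0,0,0,0.625],[0.7,-1.85,0,0,0,0.75],[0.95,-2.05,0,0,0,0.875],[1.2,-2.25,0,0,0,1],[1.5,-2.45,0,0,0,1.125],[1.85,-2.55,0,0,0,1.25],[2.15,-2.65,0,0,0,1.377],[2.35,-2.675,0,0,0,1.44],[2.5,-2.7,0,0,0,1.44],[2.6,-2.7,0,0,0,1.44]]' > rows.txt && python3 steer.py rows.txt; python3 v.py w3
cat > hv.py <<'E'
from h import *; import sys
s=dict(np.load('pics/%s.npz'%sys.argv[1]))
C=cloud(s); z=C[...,2]; px=s['pixels'].astype(int)
m=(z>.085)&(z<.098)&(abs(C[...,1]+.07)<.08)&(C[...,0]<.57)&(C[...,0]>.46)&(px.sum(2)<200)
P=C[m]; print(len(P),P.mean(0),cv2.minAreaRect(P[:,:2].astype(np.float32)) if len(P) else'')
E
python3 hv.py w3
```

```text
t: 5.22
tool_pos: [0.5466, -0.1161, 0.0405]
tcp_rot: [-3.141, -0.0, 1.44]
force: [0.0, -0.1, 0.0]
grip_width: 0.0342
finger_force: 0.0
t: 6.38
tool_pos: [0.4999, -0.0575, 0.0411]
tcp_rot: [3.141, -0.001, 0.002]
force: [-1.9, -2.3, 1.3]
grip_width: 0.0342
finger_force: 1.1
[ 0.5    -0.0573  0.041 ] [ 3.1412e+00 -6.0000e-04  2.4000e-03] [-0.35   0.481  1.656 -0.     1.004  1.219] 6.4
8204 [ 0.51989183 -0.05024124  0.09440117] ((0.5216314792633057, -0.0386318564414978), (0.088841512799263, 0.09639986604452133), 1.8930184841156006)
```

```bash
for i in 1; do echo '[[0,-0.1,0,0,0,0],[0,-0.1,0,0,0,0],[0,-0.1,0,0,0,0]]' > rows.txt && python3 steer.py rows.txt; echo '[[0,-0.1,0,0,0,0],[0,-0.1,0,0,0,0],[0,-0.1,0,0,0,0]]' > rows.txt && python3 steer.py rows.txt;echo '[[0,-0.1,0,0,0,0],[0,-0.1,0,0,0,0],[0,-0.1,0,0,0,0]]' > rows.txt && python3 steer.py rows.txt; done | grep force:
```

```text
force: [-0.8, -2.1, 0.9]
finger_force: 1.1
force: [-4.1, -13.1, 0.9]
finger_force: 6.3
force: [-5.5, -23.0, 1.1]
finger_force: 11.5
```

To row units: 0.012 m is 0.6, -0.17 m is -8.5.

```bash
echo '[[0,0.6,0,0,0,0],[0,0.6,0,0,0,0],[0,0.6,-1,0,0,0],[0,0.6,-2.5,0,0,0],[0,2.5,-4.5,0,0,0],[0,4.5,-6.5,0,0,0],[0,6.5,-8.5,0,0,0],[0,6.5,-8.5,0,0,0]]' > rows.txt && python3 steer.py rows.txt; python3 v.py w4; python3 hv.py w4
```

```text
t: 7.85
tool_pos: [0.4996, -0.1807, 0.211]
tcp_rot: [-3.141, -0.0, 0.001]
force: [0.8, 0.3, 0.6]
grip_width: 0.0339
finger_force: 0.0
[ 0.5016 -0.1866  0.2164] [ 3.135e+00 -8.700e-03 -2.400e-03] [-5.770e-01  3.370e-01  1.313e+00 -1.000e-03  1.481e+00  9.960e-01] 7.9
1979 [ 0.52262802 -0.05138194  0.09392613] ((0.5220009088516235, -0.03169041499495506), (0.08358809351921082, 0.08766484260559082), 89.8434829711914)
```

View pics/w4.png

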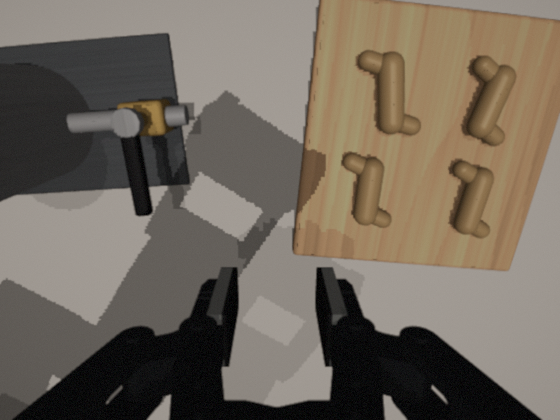

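The picture shows the handle crosswise, from (127,123) to (143,213) and parallel to the plate edge, so the cock is shut. The four ginger pieces are at about (390,92), (490,97), (369,190) and (474,198).

```bash
cat > g.py <<'E'
from h import *; import sys
def ginger(s,pr=True):
    C=cloud(s); z=C[...,2]; out=[]
    m=((z>.028)&(z<.07)&(C[...,1]<-.17)&(C[...,0]>.3)).astype(np.uint8)
    n,l,st,ce=cv2.connectedComponentsWithStats(m)
    for i in range(1,n):
        if st[i,4]<150: continue
        P=C[l==i]; c=np.mean(P[:,:2],0); q=P[P[:,2]>np.percentile(P[:,2],97)-.004]
        # outline method: straight middle = thick core by distance transform
        d=cv2.distanceTransform((l==i).astype(np.uint8),2,5); k=d>0.8*d.max(); Q=C[k]
        e,V=np.linalg.eigh(np.cov(q[:,:2].T)); a=np.degrees(np.arctan2(V[1,1],V[0,1]))%180
        e2,V2=np.linalg.eigh(np.cov(Q[:,:2].T)); a2=np.degrees(np.arctan2(V2[1,1],V2[0,1]))%180
        out.append((c,q[:,:2].mean(0),a))
        print('n',st[i,4],'px',ce[i].round(),'cen',c.round(4),'top',q[:,:2].mean(0).round(4),round(a,1),'core',Q.mean(0)[:2].round(4),round(a2,1),'z',np.percentile(P[:,2],97).round(4))
    return C,m
if __name__=='__main__':
    s=snap(sys.argv[1]); C,m=ginger(s)
    b=C[(C[...,2]>.015)&(C[...,2]<.024)&(C[...,1]<-.17)&(C[...,0]>.3)]; print('board z',np.median(b[:,2]),len(b))
    print(robot.read_state()['tool_pos'].round(4))
    np.savez('pics/%s.npz'%sys.argv[2],**s)
E
echo '[[0,0,0,0,0,0],[0,0,0,0,0,0],[0,0,0,0,0,0]]' > rows.txt && python3 steer.py rows.txt 0.085; python3 g.py wrist w5; python3 g.py top t5
python3 - <<'E'
from h import *
s=dict(np.load('pics/w5.npz')); C=cloud(s); p=s['E']@np.linalg.inv(s['tool_from_camera']); print(p[:3,3])
T=(C.reshape(-1,3)-p[:3,3])@p[:3,:3]; r=s['range_z'].reshape(-1); k=(r>0)&(abs(T[:,0])<.03)&(abs(T[:,1])<.08)&(T[:,2]>-.12)&(T[:,2]<.03)
q=T[k]; i=np.argsort(-q[:,2])[:200:20]; print(q[i].round(4))
E
```

```text
t: 8.15
tool_pos: [0.4993, -0.1789, 0.2081]
tcp_rot: [-3.14, 0.002, 0.001]
force: [-0.1, -0.1, -0.1]
grip_width: 0.0691
finger_force: 0.0
n 2866 px [393.  90.] cen [ 0.5776 -0.2822] top [ 0.5767 -0.2845] 5.8 core [ 0.5668 -0.2834] 7.1 z 0.0446
n 2756 px [494.  99.] cen [ 0.5708 -0.3759] top [ 0.5692 -0.379 ] 164.0 core [ 0.5788 -0.3769] 173.4 z 0.0445
n 2158 px [370. 190.] cen [ 0.4847 -0.2696] top [ 0.4824 -0.2715] 176.1 core [ 0.4675 -0.2684] 175.6 z 0.0446
n 2234 px [476. 199.] cen [ 0.4755 -0.376 ] top [ 0.4731 -0.3791] 171.6 core [ 0.487  -0.3764] 173.9 z 0.0445
board z 0.019946054745950514 51743
[ 0.4994 -0.1789  0.2081]
n 172 px [400. 250.] cen [ 0.4697 -0.3795] top [ 0.4707 -0.3781] 174.0 core [ 0.4689 -0.3765] 171.9 z 0.0488
board z 0.020549333586221907 1728
[ 0.4995 -0.1789  0.2082]
[ 0.49931038 -0.17893814  0.20806168]
[[-0.0019  0.0344 -0.039 ]
 [-0.0054 -0.0355 -0.0404]
 [-0.      0.0342 -0.0411]
 [-0.0013  0.0338 -0.0415]
 [-0.0044  0.034  -0.042 ]
 [-0.0076  0.0341 -0.0424]
 [-0.0084 -0.0353 -0.0427]
 [ 0.0012  0.0341 -0.0431]
 [-0.0064 -0.0354 -0.0434]
 [ 0.0011 -0.0352 -0.0438]]
```

To row units: 0.219 m is 10.95, 0.19 m is 9.5.

```bash
echo '[[3.85,5.3,2.5,0,0,-0.09],[3.85,5.3,2.5,0,0,-0.09],[3.85,5.3,2.5,0,0,-0.09],[3.85,5.3,5,0,0,-0.09],[3.85,5.3,7,0,0,-0.09],[3.85,5.3,8.5,0,0,-0.09],[3.85,5.3,9.5,0,0,-0.09],[3.85,5.3,10.25,0,0,-0.09],[3.85,5.3,10.95,0,0,-0.09],[3.85,5.3,10.95,0,0,-0.09]]' > rows.txt && python3 steer.py rows.txt 0.06; echo '[[0,0,0,0,0,0],[0,0,0,0,0,0],[0,0,0,0,0,0],[0,0,0,0,0,0],[0,0,0,0,0,0],[0,0,0,0,0,0]]' > rows.txt && python3 steer.py rows.txt 0.012; echo '[[0,0,-1.5,0,0,0],[0,0,-3,0,0,0],[0,0,-5,0,0,0],[0,0,-7,0,0,0],[0,0,-9,0,0,0],[0,0,-10,0,0,0],[0,0,-10,0,0,0]]' > rows.txt && python3 steer.py rows.txt
```

```text
t: 9.08
tool_pos: [0.5753, -0.2841, -0.0134]
tcp_rot: [-3.137, 0.005, 0.091]
force: [0.3, -1.2, -0.9]
grip_width: 0.0597
finger_force: 0.0
t: 9.58
tool_pos: [0.5774, -0.2865, -0.0083]
tcp_rot: [3.14, -0.002, 0.09]
force: [0.0, 1.6, 6.5]
grip_width: 0.0218
finger_force: 59.1
t: 10.17
tool_pos: [0.5782, -0.2873, 0.1965]
tcp_rot: [3.135, -0.008, 0.09]
force: [0.8, 0.6, -1.4]
grip_width: 0.0217
finger_force: 58.9
```

To row units: -0.3505 m is -17.525.

```bash
echo '[[0,-17.525,0,0,0,0],[0,-17.525,0,0,0,0],[0,-17.525,0,0,0,0],[0,-17.525,0,0,0,0],[0,-17.525,0,0,0,0],[0,-17.525,0,0,0,0],[0,-17.525,0,0,0,0],[0,-17.525,0,0,0,0],[0,-17.525,0,0,0,0],[0,-17.525,0,0,0,0],[0,-17.525,0,0,0,0],[0,-17.525,0,0,0,0]]' > rows.txt && python3 steer.py rows.txt; python3 v.py w6
```

```text
t: 11.17
tool_pos: [0.5453, 0.0619, 0.1899]
tcp_rot: [3.141, 0.001, 0.089]
force: [-0.2, 0.4, -0.6]
grip_width: 0.0217
finger_force: 61.5
[0.5454 0.0616 0.1899] [3.1414e+00 7.0000e-04 8.8400e-02] [-0.103  0.385  1.315 -0.     1.441  1.379] 11.2
```

View pics/w6.png

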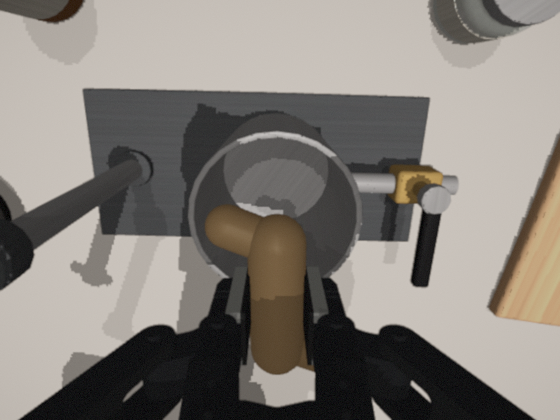

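The ginger is held over the mouth (rim at about (275,215)) and the handle is shut at (425,240). I'll fit the rim centre, then lower and release.

```bash
python3 - <<'E'
from h import *
from scipy.optimize import least_squares
s=dict(np.load('pics/w6.npz')); C=cloud(s); z=C[...,2]
m=(z>.142)&(z<.15)&(np.hypot(C[...,0]-.546,C[...,1]-.062)<.065)&(np.hypot(C[...,0]-.546,C[...,1]-.062)>.045)
P=C[m]; f=least_squares(lambda p:np.hypot(P[:,0]-p[0],P[:,1]-p[1])-p[2],[.546,.062,.054],loss='soft_l1',f_scale=.002); print(len(P),f.x,np.median(P[:,2]))
m=(z>.222-.012)&(z<.26)&(C[...,1]>.16); P=C[m]; print(len(P),P.min(0),P.max(0))
E
echo '[[0,0,1.5,0,0,0],[0,0,3,0,0,0],[0,0,4.5,0,0,0],[0,0,5.5,0,0,0],[0,0,5.5,0,0,0],[0,0,5.5,0,0,0]]' > rows.txt && python3 steer.py rows.txt; echo '[[0,0,0,0,0,0],[0,0,0,0,0,0],[0,0,0,0,0,0]]' > rows.txt && python3 steer.py rows.txt 0.046; echo '[[0,0,-1.5,0,0,0],[0,0,-3,0,0,0],[0,0,-4.5,0,0,0],[0,0,-6.5,0,0,0],[0,2,-6.5,0,0,0],[0,4,-6.5,0,0,0],[0,6,-6.5,0,0,0],[0,8,-6.5,0,0,0],[0,10,-6.5,0,0,0],[0,12,-6.5,0,0,0],[0,12,-6.5,0,0,0],[0,12,-6.5,0,0,0]]' > rows.txt && python3 steer.py rows.txt; python3 g.py wrist w7
```

```text
2902 [0.54755939 0.06378425 0.05339665] 0.14566742537844168
670 [0.522773   0.18555686 0.21002482] [0.55080523 0.19544783 0.22282365]
t: 11.72
tool_pos: [0.5454, 0.0617, 0.0802]
tcp_rot: [-3.141, 0.002, 0.088]
force: [0.5, -0.8, -0.1]
grip_width: 0.0215
finger_force: 61.7
t: 11.97
tool_pos: [0.546, 0.0625, 0.0817]
tcp_rot: [3.141, -0.002, 0.09]
force: [-0.3, 0.3, -0.4]
grip_width: 0.0459
finger_force: 0.0
t: 12.97
tool_pos: [0.5667, -0.1782, 0.2107]
tcp_rot: [3.141, -0.0, 0.087]
force: [0.0, 0.7, -0.1]
grip_width: 0.0461
finger_force: 0.0
n 2163 px [477. 187.] cen [ 0.5719 -0.376 ] top [ 0.5699 -0.3789] 163.7 core [ 0.5738 -0.3753] 161.1 z 0.0445
n 1514 px [358. 252.] cen [ 0.4912 -0.2695] top [ 0.4872 -0.2719] 177.8 core [ 0.4924 -0.2689] 134.1 z 0.0445
n 1769 px [453. 272.] cen [ 0.4766 -0.3757] top [ 0.4733 -0.3789] 171.3 core [ 0.4689 -0.3732] 169.0 z 0.0444
board z 0.0199702231191419 44118
[ 0.5667 -0.1767  0.2108]
```

To row units: 0.219 m is 10.95, 0.205 m is 10.25.

```bash
echo '[[-0.75,10.05,2.5,0,0,0.372],[-0.75,10.05,2.5,0,0,0.372],[-0.75,10.05,2.5,0,0,0.372],[-0.75,10.05,2.5,0,0,0.372],[-0.75,10.05,2.5,0,0,0.372],[-0.75,10.05,4.5,0,0,0.372],[-0.75,10.05,6.5,0,0,0.372],[-0.75,10.05,8,0,0,0.372],[-0.75,10.05,9.5,0,0,0.372],[-0.75,10.05,10.25,0,0,0.372],[-0.75,10.05,10.95,0,0,0.372],[-0.75,10.05,10.95,0,0,0.372],[-0.75,10.05,10.95,0,0,0.372]]' > rows.txt && python3 steer.py rows.txt 0.06; echo '[[0,0,0,0,0,0],[0,0,0,0,0,0],[0,0,0,0,0,0],[0,0,0,0,0,0],[0,0,0,0,0,0],[0,0,0,0,0,0]]' > rows.txt && python3 steer.py rows.txt 0.012; echo '[[0,0,-1.5,0,0,0],[0,0,-3,0,0,0],[0,0,-5,0,0,0],[0,0,-7,0,0,0],[0,0,-9,0,0,0],[0,0,-10,0,0,0],[0,0,-10,0,0,0],[0,0,-10,0,0,0]]' > rows.txt && python3 steer.py rows.txt
```

```text
t: 14.1
tool_pos: [0.5705, -0.3766, -0.0082]
tcp_rot: [-3.141, 0.0, -0.281]
force: [0.7, 0.7, -0.1]
grip_width: 0.0598
finger_force: 0.0
t: 14.6
tool_pos: [0.5706, -0.3781, -0.007]
tcp_rot: [3.141, -0.002, -0.282]
force: [0.1, 0.6, 7.5]
grip_width: 0.0216
finger_force: 59.0
t: 15.27
tool_pos: [0.5701, -0.3779, 0.1924]
tcp_rot: [3.141, -0.002, -0.282]
force: [-0.0, -0.1, -0.4]
grip_width: 0.0217
finger_force: 58.9
```

Units first: shifts go in units of 20 mm. So -0.417 m is -20.85, -0.145 m is -7.25.

```bash
echo '[[-7.25,-20.85,0,0,0,0],[-7.25,-20.85,0,0,0,0],[-7.25,-20.85,0,0,0,0],[-7.25,-20.85,0,0,0,0],[-7.25,-20.85,0,0,0,0],[-7.25,-20.85,0,0,0,0],[-7.25,-20.85,0,0,0,0],[-7.25,-20.85,0,0,0,0],[-7.25,-20.85,0,0,0,0],[-7.25,-20.85,0,0,0,0],[-7.25,-20.85,0,0,0,0],[-7.25,-20.85,0,0,0,0],[-7.25,-20.85,1.5,0,0,0],[-7.25,-20.85,3,0,0,0],[-7.25,-20.85,4.5,0,0,0],[-7.25,-20.85,5.5,0,0,0],[-7.25,-20.85,5.5,0,0,0],[-7.25,-20.85,5.5,0,0,0]]' > rows.txt && python3 steer.py rows.txt; echo '[[0,0,0,0,0,0],[0,0,0,0,0,0],[0,0,0,0,0,0]]' > rows.txt && python3 steer.py rows.txt 0.046; echo '[[0,0,-1.5,0,0,0],[0,0,-3,0,0,0],[0,0,-4.5,0,0,0],[0,0,-6.5,0,0,0],[3.5,11.45,-6.5,0,0,0],[3.5,11.45,-6.5,0,0,0],[3.5,11.45,-6.5,0,0,0],[3.5,11.45,-6.5,0,0,0],[3.5,11.45,-6.5,0,0,0],[3.5,11.45,-6.5,0,0,0],[3.5,11.45,-6.5,0,0,0],[3.5,11.45,-6.5,0,0,0]]' > rows.txt && python3 steer.py rows.txt; python3 g.py wrist w8
```

```text
t: 16.77
tool_pos: [0.546, 0.0627, 0.0803]
tcp_rot: [3.141, 0.003, -0.283]
force: [0.5, 1.0, 1.1]
grip_width: 0.0216
finger_force: 59.0
t: 17.02
tool_pos: [0.5474, 0.0629, 0.0826]
tcp_rot: [-3.141, -0.002, -0.282]
force: [-0.1, 0.9, -0.3]
grip_width: 0.0462
finger_force: 0.0
t: 18.02
tool_pos: [0.5501, -0.1778, 0.2118]
tcp_rot: [3.142, -0.001, -0.285]
force: [-0.2, 0.4, -0.4]
grip_width: 0.0461
finger_force: 0.0
n 2169 px [489. 190.] cen [ 0.4758 -0.3762] top [ 0.4725 -0.3789] 172.0 core [ 0.4645 -0.3752] 179.6 z 0.0445
n 2004 px [383. 209.] cen [ 0.4855 -0.2702] top [ 0.4824 -0.2718] 176.0 core [ 0.4824 -0.2696] 179.0 z 0.0445
board z 0.019949060333648877 56858
[ 0.5502 -0.1764  0.2119]
```

To row units: 0.219 m is 10.95, 0.205 m is 10.25.

```bash
echo '[[-1.85,5.5,2.5,0,0,-0.215],[-1.85,5.5,2.5,0,0,-0.215],[-1.85,5.5,2.5,0,0,-0.215],[-1.85,5.5,4.5,0,0,-0.215],[-1.85,5.5,6.5,0,0,-0.215],[-1.85,5.5,8,0,0,-0.215],[-1.85,5.5,9.5,0,0,-0.215],[-1.85,5.5,10.25,0,0,-0.215],[-1.85,5.5,10.95,0,0,-0.215],[-1.85,5.5,10.95,0,0,-0.215],[-1.85,5.5,10.95,0,0,-0.215]]' > rows.txt && python3 steer.py rows.txt 0.06; echo '[[0,0,0,0,0,0],[0,0,0,0,0,0],[0,0,0,0,0,0],[0,0,0,0,0,0],[0,0,0,0,0,0],[0,0,0,0,0,0]]' > rows.txt && python3 steer.py rows.txt 0.012; echo '[[0,0,-1.5,0,0,0],[0,0,-3,0,0,0],[0,0,-5,0,0,0],[0,0,-7,0,0,0],[0,0,-9,0,0,0],[0,0,-10,0,0,0],[0,0,-10,0,0,0],[0,0,-10,0,0,0]]' > rows.txt && python3 steer.py rows.txt
```

```text
t: 18.98
tool_pos: [0.4846, -0.2706, -0.0072]
tcp_rot: [-3.141, 0.0, -0.066]
force: [-0.7, -0.6, 0.2]
grip_width: 0.0598
finger_force: 0.0
t: 19.48
tool_pos: [0.4847, -0.2719, -0.0063]
tcp_rot: [3.14, -0.002, -0.067]
force: [-0.1, 1.5, 7.5]
grip_width: 0.0215
finger_force: 58.6
t: 20.15
tool_pos: [0.4842, -0.2717, 0.1935]
tcp_rot: [3.14, -0.002, -0.067]
force: [-0.0, -0.4, -0.7]
grip_width: 0.0215
finger_force: 59.2
```

```bash
echo '[[2,-16.9,0,0,0,0],[2,-16.9,0,0,0,0],[2,-16.9,0,0,0,0],[2,-16.9,0,0,0,0],[2,-16.9,0,0,0,0],[2,-16.9,0,0,0,0],[2,-16.9,0,0,0,0],[2,-16.9,0,0,0,0],[2,-16.9,0,0,0,0],[2,-16.9,1.5,0,0,0],[2,-16.9,3,0,0,0],[2,-16.9,4.5,0,0,0],[2,-16.9,5.4,0,0,0],[2,-16.9,5.4,0,0,0],[2,-16.9,5.4,0,0,0]]' > rows.txt && python3 steer.py rows.txt; echo '[[0,0,0,0,0,0],[0,0,0,0,0,0],[0,0,0,0,0,0]]' > rows.txt && python3 steer.py rows.txt 0.046; echo '[[0,0,-1.5,0,0,0],[0,0,-3,0,0,0],[0,0,-4.5,0,0,0],[0,0,-6.5,0,0,0],[-1,13.25,-6.5,0,0,0],[-1,13.25,-6.5,0,0,0],[-1,13.25,-6.5,0,0,0],[-1,13.25,-6.5,0,0,0],[-1,13.25,-6.5,0,0,0],[-1,13.25,-6.5,0,0,0],[-1,13.25,-6.5,0,0,0],[-1,13.25,-6.5,0,0,0],[-1,13.25,-6.5,0,0,0]]' > rows.txt && python3 steer.py rows.txt; python3 g.py wrist w9
```

```text
t: 21.4
tool_pos: [0.5459, 0.0628, 0.0833]
tcp_rot: [-3.141, 0.003, -0.067]
force: [-0.0, -0.3, 0.0]
grip_width: 0.022
finger_force: 59.3
t: 21.65
tool_pos: [0.5473, 0.0628, 0.0856]
tcp_rot: [3.142, -0.002, -0.067]
force: [0.8, 0.2, -0.1]
grip_width: 0.046
finger_force: 0.0
t: 22.73
tool_pos: [0.5088, -0.2007, 0.2149]
tcp_rot: [3.141, -0.001, -0.069]
force: [0.4, 0.3, 0.1]
grip_width: 0.0461
finger_force: 0.0
n 2128 px [453. 194.] cen [ 0.4756 -0.3762] top [ 0.4722 -0.3793] 172.0 core [ 0.467  -0.3736] 167.1 z 0.0445
board z 0.019968917784210227 59677
[ 0.509  -0.1997  0.2149]
```

To row units: 0.222 m is 11.1, 0.181 m is 9.05.

```bash
echo '[[-1.15,9.05,2.5,0,0,0.072],[-1.15,9.05,2.5,0,0,0.072],[-1.15,9.05,2.5,0,0,0.072],[-1.15,9.05,2.5,0,0,0.072],[-1.15,9.05,4.5,0,0,0.072],[-1.15,9.05,6.5,0,0,0.072],[-1.15,9.05,8,0,0,0.072],[-1.15,9.05,9.5,0,0,0.072],[-1.15,9.05,10.25,0,0,0.072],[-1.15,9.05,11.1,0,0,0.072],[-1.15,9.05,11.1,0,0,0.072],[-1.15,9.05,11.1,0,0,0.072]]' > rows.txt && python3 steer.py rows.txt 0.06; echo '[[0,0,0,0,0,0],[0,0,0,0,0,0],[0,0,0,0,0,0],[0,0,0,0,0,0],[0,0,0,0,0,0],[0,0,0,0,0,0]]' > rows.txt && python3 steer.py rows.txt 0.012; echo '[[0,0,-1.5,0,0,0],[0,0,-3,0,0,0],[0,0,-5,0,0,0],[0,0,-7,0,0,0],[0,0,-9,0,0,0],[0,0,-10,0,0,0],[0,0,-10,0,0,0],[0,0,-10,0,0,0]]' > rows.txt && python3 steer.py rows.txt; echo '[[0.5,-22.4,0,0,0,0],[0.5,-22.4,0,0,0,0],[0.5,-22.4,0,0,0,0],[0.5,-22.4,0,0,0,0],[0.5,-22.4,0,0,0,0],[0.5,-22.4,0,0,0,0],[0.5,-22.4,0,0,0,0],[0.5,-22.4,0,0,0,0],[0.5,-22.4,0,0,0,0],[0.5,-22.4,0,0,0,0],[0.5,-22.4,0,0,0,0],[0.5,-22.4,0,0,0,0],[0.5,-22.4,0,0,0,0]]' > rows.txt && python3 steer.py rows.txt; python3 v.py w10
```

```text
t: 23.78
tool_pos: [0.4745, -0.378, -0.0075]
tcp_rot: [-3.141, 0.001, -0.137]
force: [0.2, 0.2, 0.5]
grip_width: 0.0603
finger_force: 0.0
t: 24.28
tool_pos: [0.4745, -0.3796, -0.0061]
tcp_rot: [3.14, -0.002, -0.139]
force: [0.8, 0.8, 6.2]
grip_width: 0.0217
finger_force: 58.7
t: 24.95
tool_pos: [0.474, -0.3793, 0.1937]
tcp_rot: [3.14, -0.002, -0.139]
force: [0.3, 0.1, -0.1]
grip_width: 0.0219
finger_force: 59.0
t: 26.03
tool_pos: [0.5452, 0.0645, 0.1908]
tcp_rot: [3.141, 0.003, -0.136]
force: [0.0, -1.2, -1.1]
grip_width: 0.0213
finger_force: 59.1
[0.5453 0.0632 0.1911] [ 3.1412e+00  2.5000e-03 -1.3810e-01] [-0.1    0.385  1.312 -0.     1.447  1.609] 26.1
```

View pics/w10.png

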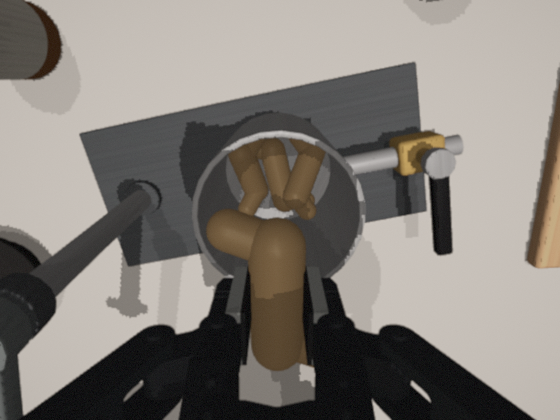

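Three pieces are visible in the pot around (275,175), and the fourth is held over the mouth. Releasing it, then looking into the pot.

To row units: 0.1 m is 5, 0.09 m is 4.5.

```bash
echo '[[0,0,1.5,0,0,0],[0,0,3,0,0,0],[0,0,4.5,0,0,0],[0,0,5,0,0,0],[0,0,5,0,0,0],[0,0,5,0,0,0]]' > rows.txt && python3 steer.py rows.txt; echo '[[0,0,0,0,0,0],[0,0,0,0,0,0],[0,0,0,0,0,0]]' > rows.txt && python3 steer.py rows.txt 0.046; echo '[[0,0,-1.5,0,0,0],[0,0,-3,0,0,0],[0,0,-4.5,0,0,0],[0,0,-6,0,0,0],[-3.5,0.5,-7,0,0,0],[-3.5,0.5,-8,0,0,0],[-3.5,0.5,-9,0,0,0],[-3.5,0.5,-9,0,0,0],[-3.5,0.5,-9,0,0,0]]' > rows.txt && python3 steer.py rows.txt; python3 v.py w11; python3 - <<'E'
from h import *
s=dict(np.load('pics/w11.npz')); C=cloud(s); z=C[...,2]
r=np.hypot(C[...,0]-.5473,C[...,1]-.063)
P=z[(r<.046)&(z<.2)]; print(len(P),np.percentile(P,[1,10,50,90,98,100]).round(3))
E
```

```text
t: 26.58
tool_pos: [0.5463, 0.0621, 0.093]
tcp_rot: [3.142, -0.0, -0.141]
force: [0.3, -0.3, 0.4]
grip_width: 0.0217
finger_force: 59.1
t: 26.83
tool_pos: [0.5466, 0.0629, 0.0937]
tcp_rot: [-3.142, -0.003, -0.139]
force: [0.3, 0.3, 0.7]
grip_width: 0.046
finger_force: 0.0
t: 27.58
tool_pos: [0.4754, 0.0629, 0.2738]
tcp_rot: [-3.141, -0.004, -0.139]
force: [-0.4, 0.9, 0.5]
grip_width: 0.0463
finger_force: 0.0
[0.4752 0.0629 0.2725] [-3.1416e+00 -9.0000e-04 -1.3910e-01] [-0.116  0.208  1.334  0.     1.599  1.594] 27.6
5656 [0.01  0.017 0.048 0.059 0.063 0.066]
```

View pics/w11.png

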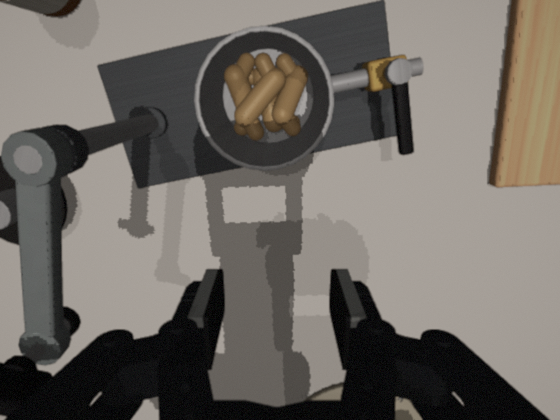

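All four pieces lie in the pot around (265,95), with the highest point at 66 mm and well below the stopper. Next is the plug.

```bash
echo '[[0,0,-2,0,0,0],[0,0,-3,0,0,0],[-5.75,-14.2,-3,0,0,0.16],[-5.75,-14.2,-3,0,0,0.16],[-5.75,-14.2,-3,0,0,0.16],[-5.75,-14.2,-3,0,0,0.16],[-5.75,-14.2,-3,0,0,0.16],[-5.75,-14.2,-3,0,0,0.16],[-5.75,-14.2,-3,0,0,0.16],[-5.75,-14.2,-3,0,0,0.16],[-5.75,-14.2,-3,0,0,0.16],[-5.75,-14.2,-3,0,0,0.16],[-5.75,-14.2,-3,0,0,0.16]]' > rows.txt && python3 steer.py rows.txt 0.06; python3 v.py w12; cat > pl.py <<'E'
from h import *; import sys
s=dict(np.load('pics/%s.npz'%sys.argv[1])); C=cloud(s); z=C[...,2]; near=(abs(C[...,0]-.471)<.12)&(abs(C[...,1]-.38)<.12)&(C[...,0]<.56)
from scipy.optimize import least_squares
def circ(P,r): 
    f=least_squares(lambda p:np.hypot(P[:,0]-p[0],P[:,1]-p[1])-p[2],[*P[:,:2].mean(0),r],loss='soft_l1',f_scale=.001); return f.x
for lo,hi,r in ((.066,.085,.019),(.026,.037,.058)):
    m=(near&(z>lo)&(z<hi)).astype(np.uint8); n,l,st,ce=cv2.connectedComponentsWithStats(m)
    i=1+np.argmax(st[1:,4]); P=C[l==i]; c,_=cv2.findContours((l==i).astype(np.uint8),0,1); c=max(c,key=len)[:,0]; Q=C[c[:,1],c[:,0]]
    print(st[i,4],'z',np.median(P[:,2]),'cen',P.mean(0)[:2].round(4),'rect',cv2.minEnclosingCircle(Q[:,:2].astype(np.float32)),circ(Q,r))
E
python3 pl.py w12
```

```text
t: 28.72
tool_pos: [0.4011, 0.3595, 0.3314]
tcp_rot: [3.14, 0.001, -0.3]
force: [-0.4, -0.4, 0.1]
grip_width: 0.0599
finger_force: 0.0
[0.4012 0.3592 0.3318] [ 3.1406e+00  6.0000e-04 -3.0040e-01] [ 0.51   0.304  1.037 -0.     1.802  2.382] 28.8
873 z 0.07174051507477602 cen [0.4705 0.382 ] rect ((0.470369428396225, 0.38231161236763), 0.01896681636571884) [0.47034653 0.38214137 0.01832433]
5938 z 0.03190757415735415 cen [0.4718 0.3812] rect ((0.4700235426425934, 0.3822292387485504), 0.05803018435835838) [0.46997249 0.3823493  0.05699667]
```

View pics/w12.png

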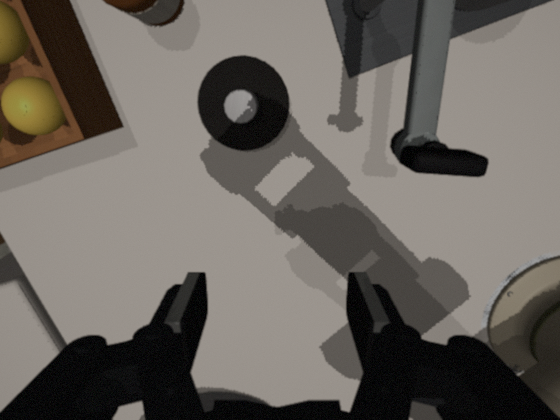

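The plug is at (240,105), upright and clear of the boom (wing at (440,160)). Going down to grip it.

To row units: 0.331 m is 16.55, 0.315 m is 15.75.

```bash
echo '[[2.95,-2.1,2,0,0,0],[2.95,-2.1,4,0,0,0],[2.95,-2.1,6,0,0,0],[2.95,-2.1,8,0,0,0],[2.95,-2.1,10,0,0,0],[2.95,-2.1,12,0,0,0],[2.95,-2.1,13.5,0,0,0],[2.95,-2.1,14.75,0,0,0],[2.95,-2.1,15.75,0,0,0],[2.95,-2.1,16.55,0,0,0],[2.95,-2.1,16.55,0,0,0],[2.95,-2.1,16.55,0,0,0]]' > rows.txt && python3 steer.py rows.txt 0.07; echo '[[0,0,0,0,0,0],[0,0,0,0,0,0],[0,0,0,0,0,0],[0,0,0,0,0,0],[0,0,0,0,0,0],[0,0,0,0,0,0]]' > rows.txt && python3 steer.py rows.txt 0.02; echo '[[0,0,-0.5,0,0,0],[0,0,-1.5,0,0,0],[0,0,-3,0,0,0],[0,0,-5,0,0,0],[0,0,-7,0,0,0],[0,0,-9,0,0,0],[0,0,-11,0,0,0],[0,0,-13,0,0,0],[0,0,-15,0,0,0],[0,0,-16.5,0,0,0],[0,0,-16.5,0,0,0],[0,0,-16.5,0,0,0]]' > rows.txt && python3 steer.py rows.txt
```

```text
t: 29.77
tool_pos: [0.4699, 0.3818, 0.0013]
tcp_rot: [3.141, 0.001, -0.301]
force: [-0.8, -0.2, 1.2]
grip_width: 0.0698
finger_force: 0.0
t: 30.27
tool_pos: [0.4703, 0.3829, 0.003]
tcp_rot: [-3.14, -0.002, -0.299]
force: [0.2, -1.8, 6.7]
grip_width: 0.037
finger_force: 59.8
t: 31.27
tool_pos: [0.4693, 0.3828, 0.3331]
tcp_rot: [-3.139, -0.002, -0.299]
force: [-0.2, 0.1, -3.1]
grip_width: 0.0367
finger_force: 60.6
```

```bash
echo '[[8.45,14.15,0,0,0,0],[8.45,14.15,0,0,0,0],[8.45,14.15,0,0,0,0],[8.45,14.15,0,0,0,0],[8.45,14.15,0,0,0,0],[8.45,14.15,0,0,0,0],[8.45,14.15,0,0,0,0],[8.45,14.15,0,0,0,0],[8.45,14.15,2,0,0,0],[8.45,14.15,4,0,0,0],[8.45,14.15,4,0,0,0],[8.45,14.15,4,0,0,0]]' > rows.txt && python3 steer.py rows.txt; python3 v.py w13; python3 - <<'E'
from h import *
from scipy.optimize import least_squares
s=dict(np.load('pics/w13.npz')); C=cloud(s); st=robot.read_state(); p=st['tool_pos']
z=C[...,2]; r=np.hypot(C[...,0]-p[0],C[...,1]-p[1]); px=s['pixels'].astype(int)
m=(r<.07)&(z>p[2]+.012)&(z<p[2]+.045)&(C[...,0]>p[0]+.013)
P=C[m]; A=np.c_[P[:,:2]-p[:2],np.ones(len(P))]; k,*_=np.linalg.lstsq(A,P[:,2]-p[2],rcond=None); print('flange plane (slopes, z rel tool)',len(P),k.round(4))
P=P[abs(P[:,2]-p[2]-A@k)<.004] if 0 else P
# outer edge: max radius by angle
an=np.degrees(np.arctan2(P[:,1]-p[1],P[:,0]-p[0])); Q=np.array([P[(an>=a)&(an<a+4)][np.argmax(np.hypot(*(P[(an>=a)&(an<a+4)][:,:2]-p[:2]).T))] for a in range(-70,70,4) if ((an>=a)&(an<a+4)).sum()>5])
f=least_squares(lambda c:np.hypot(Q[:,0]-c[0],Q[:,1]-c[1])-.058,[*p[:2]],loss='soft_l1',f_scale=.001); print('flange cen',f.x,'tool',p, np.abs(f.fun).max())
m=(z>.142)&(z<.15); rr=np.hypot(C[...,0]-.5473,C[...,1]-.063); P=C[m&(rr<.065)&(rr>.045)]; print(len(P)); f=least_squares(lambda q:np.hypot(P[:,0]-q[0],P[:,1]-q[1])-.054,[.5473,.063],loss='soft_l1',f_scale=.002); print(f.x)
E
```

```text
t: 32.27
tool_pos: [0.5463, 0.0627, 0.2498]
tcp_rot: [3.14, 0.006, -0.299]
force: [0.5, -1.0, -0.9]
grip_width: 0.0368
finger_force: 60.9
[0.5478 0.0628 0.2525] [-3.1415e+00 -4.0000e-04 -2.9880e-01] [-0.101  0.351  1.187  0.     1.603  1.769] 32.3
flange plane (slopes, z rel tool) 20087 [-0.1025  0.0095  0.0299]
flange cen [0.54633366 0.06309351] tool [0.54783113 0.06279418 0.25250709] 0.0007917537814212464
874
[0.54688928 0.06365598]
```

View pics/w13.png

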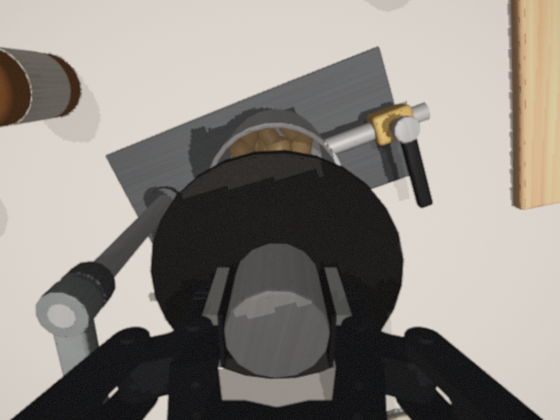

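```bash
echo '[[0,0,0,0,0,0],[0,0,0,0,0,0],[0,0,0,0,0,0]]' > rows.txt && python3 steer.py rows.txt; python3 v.py w14; cat > fl.py <<'E'
from h import *; import sys
s=dict(np.load('pics/%s.npz'%sys.argv[1])); T=np.linalg.inv(s['E']@np.linalg.inv(s['tool_from_camera'])); C=cloud(s); px=s['pixels'].astype(int)
Q=C@T[:3,:3].T+T[:3,3]; r=np.hypot(Q[...,0],Q[...,1])
m=(r>.026)&(r<.056)&(Q[...,0]>.018)&(abs(Q[...,2]+.03)<.02)&(px.sum(2)<150)
P=Q[m]; 
for _ in range(3):
    A=np.c_[P[:,:2],np.ones(len(P))]; k,*_=np.linalg.lstsq(A,P[:,2],rcond=None); e=P[:,2]-A@k; P=P[abs(e)<.002]
print('flange top in tool frame: slopes',k.round(4),len(P),e.std())
m=(r<.065)&(abs(Q[...,2]-k[2]-k[0]*Q[...,0]-k[1]*Q[...,1])<.004)&(Q[...,0]>.01); P=Q[m]; an=np.degrees(np.arctan2(P[:,1],P[:,0])); rr=np.hypot(P[:,0],P[:,1])
E=np.array([P[(an>=a)&(an<a+4)][np.argmax(rr[(an>=a)&(an<a+4)])] for a in range(-72,72,4)])
from scipy.optimize import least_squares
f=least_squares(lambda c:np.hypot(E[:,0]-c[0],E[:,1]-c[1])-.058,[0,0],loss='soft_l1',f_scale=.0005); print('flange centre in tool',f.x.round(4))
E
python3 fl.py w14
```

```text
t: 32.57
tool_pos: [0.5483, 0.0628, 0.2532]
tcp_rot: [-3.141, -0.003, -0.299]
force: [0.6, 0.7, -3.4]
grip_width: 0.0367
finger_force: 60.9
[0.5481 0.0628 0.2528] [-3.1411e+00 -2.6000e-03 -2.9870e-01] [-0.101  0.35   1.188  0.     1.601  1.769] 32.6
flange top in tool frame: slopes [ 0.0014 -0.0009 -0.0289] 14367 0.0005933698007579788
flange centre in tool [-0.0003 -0.0005]
```

To row units: -0.001 m is -0.05, 0.124 m is 6.2.

```bash
echo '[[-0.05,0,1.5,0,0,0],[-0.05,0,3,0,0,0],[-0.05,0,4.25,0,0,0],[-0.05,0,5,0,0,0],[-0.05,0,5.5,0,0,0],[-0.05,0,5.9,0,0,0],[-0.05,0,6.2,0,0,0],[-0.05,0,6.2,0,0,0],[-0.05,0,6.2,0,0,0]]' > rows.txt && python3 steer.py rows.txt; echo '[[0,0,0.1,0,0,0],[0,0,0.2,0,0,0],[0,0,0.25,0,0,0],[0,0,0.25,0,0,0],[0,0,0.25,0,0,0]]' > rows.txt && python3 steer.py rows.txt
```

```text
t: 33.37
tool_pos: [0.5469, 0.0628, 0.1279]
tcp_rot: [-3.141, -0.001, -0.299]
force: [-0.7, 0.0, -2.4]
grip_width: 0.0368
finger_force: 61.0
t: 33.78
tool_pos: [0.5473, 0.0628, 0.125]
tcp_rot: [-3.141, -0.004, -0.299]
force: [-5.5, -0.2, 13.2]
grip_width: 0.0368
finger_force: 63.0
```

To row units: -0.001 m is -0.05.

```bash
echo '[[0,0,-0.05,0,0,0],[0,0,-0.05,0,0,0],[0,0,-0.05,0,0,0],[0,0,-0.05,0,0,0]]' > rows.txt && python3 steer.py rows.txt 0.065; echo '[[0,0,-1.5,0,0,0],[0,0,-3.5,0,0,0],[0,0,-5.5,0,0,0],[-2,0,-7,0,0,0],[-4,0,-8,0,0,0],[-5,0,-8,0,0,0],[-5,0,-8,0,0,0],[-5,0,-8,0,0,0]]' > rows.txt && python3 steer.py rows.txt; python3 v.py w15; python3 - <<'E'
from h import *
s=dict(np.load('pics/w15.npz')); C=cloud(s); z=C[...,2]; r=np.hypot(C[...,0]-.547,C[...,1]-.063)
P=C[(r>.028)&(r<.054)&(z>.13)&(z<.17)]; A=np.c_[P[:,:2]-[.547,.063],np.ones(len(P))]; k,*_=np.linalg.lstsq(A,P[:,2],rcond=None); print('flange',len(P),k.round(4))
G=C[(r<.03)&(z>.183)&(z<.21)]; print('grip top',len(G),np.median(G[:,2]),G.mean(0))
# boom/wing
for lo,hi in ((.222,.24),(.245,.30)):
    m=((z>lo)&(z<hi)&(C[...,1]>.12)).astype(np.uint8); n,l,st,ce=cv2.connectedComponentsWithStats(m)
    for i in range(1,n):
        if st[i,4]>150: P=C[l==i]; print(lo,st[i,4],ce[i],P.mean(0).round(4),np.median(P[:,2]).round(4),P.max(0).round(4),cv2.minAreaRect(P[:,:2].astype(np.float32)))
E
```

```text
t: 34.12
tool_pos: [0.5467, 0.0628, 0.1234]
tcp_rot: [-3.142, -0.0, -0.299]
force: [0.2, -0.3, -0.3]
grip_width: 0.065
finger_force: 0.0
t: 34.78
tool_pos: [0.4504, 0.0927, 0.2842]
tcp_rot: [-3.141, -0.002, -0.298]
force: [0.1, 0.2, 0.2]
grip_width: 0.0651
finger_force: 0.0
[0.4511 0.0923 0.2835] [-3.1415e+00 -6.0000e-04 -2.9900e-01] [-0.056  0.168  1.355 -0.     1.619  1.814] 34.8
flange 10789 [ 0.001  -0.0007  0.154 ]
grip top 2571 0.19394483047114147 [0.54748051 0.06323332 0.1939295 ]
0.222 9905 [ 81.99747602 219.15426552] [0.485  0.2172 0.2346] 0.2356 [0.555  0.2614 0.2399] ((0.47316768765449524, 0.22474581003189087), (0.03463428094983101, 0.1699133962392807), 71.46250915527344)
0.245 362 [ 37.06077348 361.24861878] [0.4175 0.2619 0.275 ] 0.2756 [0.4193 0.2681 0.2881] ((0.4170553982257843, 0.26320651173591614), (0.00447850814089179, 0.010891580954194069), 11.871695518493652)
```

View pics/w15.png

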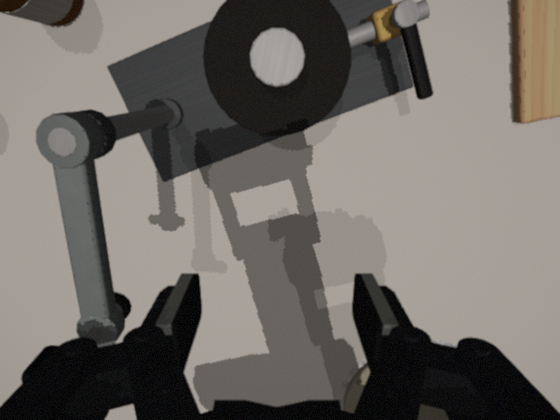

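The stopper is seated flat: flange top 154 mm, slopes under 0.1°, grip top 194 mm. The boom runs from (65,140) to (98,325), at about 1.95 rad with its bar top at 235.6 mm. I'll straddle it at 65 mm from the post.

```bash
echo '[[-0.7,-6.65,0,0,0,0.024],[-0.7,-6.65,0,0,0,0.024],[-0.7,-6.65,0,0,0,0.024],[-0.7,-6.65,0,0,0,0.024],[-0.7,-6.65,1.5,0,0,0.024],[-0.7,-6.65,2.5,0,0,0.024],[-0.7,-6.65,3.5,0,0,0.024],[-0.7,-6.65,4.5,0,0,0.024],[-0.7,-6.65,5.4,0,0,0.024],[-0.7,-6.65,5.4,0,0,0.024],[-0.7,-6.65,5.4,0,0,0.024]]' > rows.txt && python3 steer.py rows.txt 0.05; echo '[[0,0,0,0,0,0],[0,0,0,0,0,0],[0,0,0,0,0,0]]' > rows.txt && python3 steer.py rows.txt 0.03; python3 v.py w16
```

```text
t: 35.75
tool_pos: [0.4772, 0.2231, 0.1744]
tcp_rot: [3.14, 0.002, -0.324]
force: [0.2, -0.3, 0.1]
grip_width: 0.0502
finger_force: 0.0
t: 36.0
tool_pos: [0.4774, 0.2235, 0.1763]
tcp_rot: [-3.141, -0.002, -0.323]
force: [0.4, 0.6, -0.1]
grip_width: 0.0302
finger_force: 0.0
[0.4773 0.2236 0.1762] [-3.1408e+00 -1.3000e-03 -3.2320e-01] [ 0.213  0.358  1.401 -0.     1.381  2.107] 36.0
```

View pics/w16.png

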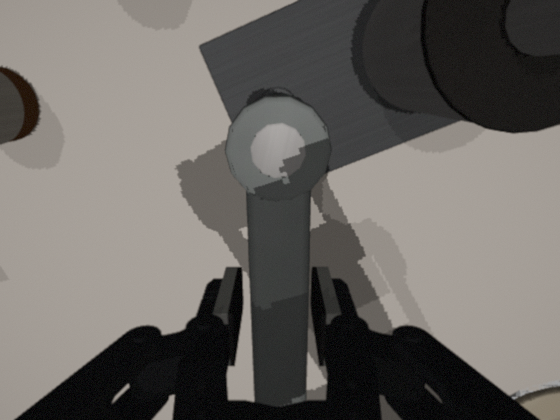

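The bar is centred between the fingers and the post cap is at (278,148). Picture views are now all used, so I continue on numbers alone. Swinging the boom over.

```bash
python3 - <<'E'
from h import *
s=dict(np.load('pics/w16.npz')); C=cloud(s); print(C[150,278],plane(s,[(278,148)],C[150,278][2]))
E
echo '[[0.025,0.4,0,0,0,-0.125],[0.1,0.8,0,0,0,-0.25],[0.225,1.2,0,0,0,-0.375],[0.4,1.55,0,0,0,-0.5],[0.6,1.9,0,0,0,-0.625],[0.875,2.2,0,0,0,-0.75],[1.15,2.5,0,0,0,-0.875],[1.5,2.75,0,0,0,-1],[1.85,2.925,0,0,0,-1.125],[2.225,3.075,0,0,0,-1.25],[2.225,3.075,0,0,0,-1.25]]' > rows.txt && python3 steer.py rows.txt
```

```text
[0.53825357 0.20319029 0.23875423] [[0.53884053 0.20299445 0.23875423]]
t: 36.97
tool_pos: [0.5002, 0.1507, 0.1757]
tcp_rot: [3.141, -0.001, 0.931]
force: [0.2, -0.5, -0.3]
grip_width: 0.0299
finger_force: 0.0
```

To row units: 0.038 m is 1.9, 0.008 m is 0.4.

```bash
echo '[[0.025,0.4,0,0,0,-0.125],[0.1,0.8,0,0,0,-0.25],[0.225,1.2,0,0,0,-0.375],[0.4,1.55,0,0,0,-0.5],[0.6,1.9,0,0,0,-0.625],[0.75,2.1,0,0,0,-0.69],[0.75,2.1,0,0,0,-0.69],[0.75,2.1,0,0,0,-0.69]]' > rows.txt && python3 steer.py rows.txt; echo '[[0,0.1,0,0,0,0],[0,0.1,0,0,0,0],[0,0.1,0,0,0,0]]' > rows.txt && python3 steer.py rows.txt | grep -E 'pos|force'; echo '[[0,0.1,0,0,0,0],[0,0.1,0,0,0,0],[0,0.1,0,0,0,0]]' > rows.txt && python3 steer.py rows.txt| grep -E 'pos|force'
```

```text
t: 37.63
tool_pos: [0.5422, 0.1379, 0.1756]
tcp_rot: [3.141, 0.0, 1.612]
force: [0.4, 0.0, 0.3]
grip_width: 0.0303
finger_force: 0.0
tool_pos: [0.5437, 0.1379, 0.1755]
force: [-3.0, -0.8, 1.5]
finger_force: 1.6
tool_pos: [0.5459, 0.1377, 0.1754]
force: [-4.6, -3.0, 2.5]
finger_force: 2.2
```

To row units: 0.002 m is 0.1.

```bash
echo '[[0,0.1,0,0,0,0],[0,0.1,0,0,0,0],[0,0.1,0,0,0,0]]' > rows.txt && python3 steer.py rows.txt | grep -E 'pos|force'; echo '[[0,0.05,0,0,0,0],[0,0.05,0,0,0,0],[0,0.05,0,0,0,0]]' > rows.txt && python3 steer.py rows.txt| grep -E 'pos|force'
```

```text
tool_pos: [0.5464, 0.1376, 0.1753]
force: [-10.0, -4.0, 4.7]
finger_force: 5.4
tool_pos: [0.5465, 0.1376, 0.1752]
force: [-14.2, -5.1, 5.3]
finger_force: 7.5
```

To row units: -0.12 m is -6, -0.04 m is -2.

```bash
echo '[[0,-0.25,0,0,0,0],[0,-0.25,0,0,0,0],[0,-0.25,-1.5,0,0,0],[0,-0.25,-3,0,0,0],[0,-0.25,-5,0,0,0],[0,-0.25,-7,0,0,0],[-2,-0.15,-7,0,0,0],[-4,0,-7,0,0,0],[-6,0,-7,0,0,0],[-7.75,0,-7,0,0,0],[-7.75,0,-7,0,0,0],[-7.75,0,-7,0,0,0],[-7.75,0,-7,0,0,0]]' > rows.txt && python3 steer.py rows.txt 0.05; python3 v.py w17; cat > kn.py <<'E'
from h import *; import sys
s=dict(np.load('pics/%s.npz'%sys.argv[1])); C=cloud(s); z=C[...,2]; px=s['pixels'].astype(int); r=np.hypot(C[...,0]-.547,C[...,1]-.063)
m=(r<.045)&(z>.25)&(z<.3); P=C[m]; top=np.percentile(P[:,2],95); print('wing',len(P),P.min(0).round(4),P.max(0).round(4),'top',top)
Q=P[P[:,2]>top-.004]; print('topface',len(Q),cv2.minAreaRect(Q[:,:2].astype(np.float32)),np.median(Q[:,2]))
m=(z>.226)&(z<.245)&(C[...,1]>.08)&(C[...,1]<.18)&(abs(C[...,0]-.545)<.03); P=C[m]; 
if len(P)>50:
    e,V=np.linalg.eigh(np.cov(P[:,:2].T)); print('bar',len(P),np.median(P[:,2]),P.mean(0),np.degrees(np.arctan2(V[1,1],V[0,1])))
E
python3 kn.py w17
```

```text
t: 39.72
tool_pos: [0.5566, -0.0163, 0.3155]
tcp_rot: [3.141, -0.0, 1.617]
force: [0.2, 0.8, 0.2]
grip_width: 0.0501
finger_force: 0.0
[ 0.5565 -0.0158  0.3155] [ 3.1407e+00 -2.0000e-04  1.6176e+00] [-0.241  0.341  1.028  0.     1.772 -0.288] 39.8
wing 2454 [0.5224 0.0532 0.2606] [0.5705 0.074  0.29  ] top 0.2884169562290035
topface 2158 ((0.5467469692230225, 0.06363772600889206), (0.047426968812942505, 0.013332849368453026), 0.36364811658859253) 0.28711610952818245
bar 2208 0.2356106571500243 [0.54435248 0.0992364  0.23553295] 94.87192246729114
```

```bash
echo '[[4,-0.3,0,0,0,-1.531],[4,-0.3,0,0,0,-1.531],[4,-0.3,0,0,0,-1.531],[4,-0.3,0,0,0,-1.531],[4,-0.3,0,0,0,-1.531],[4,-0.3,0,0,0,-1.531],[4,-0.3,0,0,0,-1.531],[4,-0.3,0,0,0,-1.531],[4,-0.3,0,0,0,-1.531],[4,-0.3,0,0,0,-1.531],[4,-0.3,0,0,0,-1.531],[4,-0.3,0,0,0,-1.531],[4,-0.3,0,0,0,-1.531],[4,-0.3,0,0,0,-1.531],[4,-0.3,0,0,0,-1.531]]' > rows.txt && python3 steer.py rows.txt 0.05; python3 v.py w18; python3 kn.py w18
```

```text
t: 41.02
tool_pos: [0.5465, 0.0641, 0.3155]
tcp_rot: [3.141, 0.001, -3.135]
force: [-0.1, -0.1, -0.6]
grip_width: 0.0499
finger_force: 0.0
[0.5465 0.0638 0.3155] [ 3.1416e+00  4.0000e-04 -3.1356e+00] [-0.099  0.328  1.046  0.     1.766 -1.676] 41.1
wing 1999 [0.522  0.0528 0.2562] [0.5693 0.0744 0.2892] top 0.2883527359761368
topface 1562 ((0.5456411242485046, 0.06351538747549057), (0.04726637154817581, 0.013747776858508587), 0.8317195773124695) 0.28717800228544477
bar 4204 0.23552814937242245 [0.54054764 0.12998919 0.23505813] 93.75514112258799
```

```bash
echo '[[0,0,1.5,0,0,0],[0,0,2.75,0,0,0],[0,0,3.75,0,0,0],[0,0,4.425,0,0,0],[0,0,4.425,0,0,0],[0,0,4.425,0,0,0]]' > rows.txt && python3 steer.py rows.txt 0.04; echo '[[0,0,0,0,0,0],[0,0,0,0,0,0],[0,0,0,0,0,0],[0,0,0,0,0,0],[0,0,0,0,0,0]]' > rows.txt && python3 steer.py rows.txt 0.006; python3 -c "
from bench import robot; s=robot.read_state(); print(s['force'],s['ft_torque'])"
```

```text
t: 41.57
tool_pos: [0.5465, 0.0633, 0.227]
tcp_rot: [3.142, -0.0, -3.136]
force: [-0.3, 0.5, 0.3]
grip_width: 0.0393
finger_force: 0.0
t: 41.98
tool_pos: [0.5472, 0.0626, 0.2287]
tcp_rot: [-3.141, 0.003, -3.136]
force: [-0.0, -1.5, 6.9]
grip_width: 0.0127
finger_force: 113.7
[-0.03565384 -1.54486489  6.87979213] [-0.24716824  0.18065054  0.00261749]
```

```bash
echo '[[0,0,0.01,0,0,0.12],[0,0,0.025,0,0,0.24],[0,0,0.035,0,0,0.36],[0,0,0.045,0,0,0.48],[0,0,0.055,0,0,0.6],[0,0,0.07,0,0,0.72],[0,0,0.08,0,0,0.84],[0,0,0.09,0,0,0.96],[0,0,0.105,0,0,1.08],[0,0,0.115,0,0,1.2],[0,0,0.125,0,0,1.32],[0,0,0.14,0,0,1.44],[0,0,0.15,0,0,1.57],[0,0,0.15,0,0,1.57],[0,0,0.15,0,0,1.57]]' > rows.txt && python3 steer.py rows.txt; python3 -c "
from bench import robot; s=robot.read_state(); print(s['force'],s['ft_torque'])"; echo '[[0,0,0.01,0,0,0.12],[0,0,0.025,0,0,0.24],[0,0,0.035,0,0,0.36],[0,0,0.045,0,0,0.48],[0,0,0.055,0,0,0.6],[0,0,0.07,0,0,0.72],[0,0,0.08,0,0,0.84],[0,0,0.09,0,0,0.96],[0,0,0.105,0,0,1.08],[0,0,0.115,0,0,1.2],[0,0,0.125,0,0,1.32],[0,0,0.14,0,0,1.44],[0,0,0.15,0,0,1.57],[0,0,0.15,0,0,1.57],[0,0,0.15,0,0,1.57]]' > rows.txt && python3 steer.py rows.txt; python3 -c "
from bench import robot; s=robot.read_state(); print(s['force'],s['ft_torque'])"
```

```text
t: 43.23
tool_pos: [0.5469, 0.0625, 0.2257]
tcp_rot: [3.139, 0.001, 1.576]
force: [-2.1, -2.1, 8.7]
grip_width: 0.0128
finger_force: 113.7
[-2.14221572 -2.05617957  8.66309463] [-0.12873713  0.59385365 -0.07851024]
t: 44.48
tool_pos: [0.5467, 0.063, 0.2229]
tcp_rot: [3.141, -0.002, 0.007]
force: [-3.6, -0.1, 9.4]
grip_width: 0.0126
finger_force: 91.1
[-3.63004983 -0.07722219  9.42602828] [ 0.23514923  0.87195085 -0.08968336]
```

```bash
echo '[[0,0,0,0,0,0],[0,0,0,0,0,0],[0,0,0,0,0,0],[0,0,-1.5,0,0,0],[0,0,-3,0,0,0],[0,0,-4.5,0,0,0],[0,0,-4.5,0,0,-0.5],[0,0,-4.5,0,0,-1],[0,0,-4.5,0,0,-1.57],[0,0,-4.5,0,0,-1.57],[0,0,-4.5,0,0,-1.57],[0,0,-4.5,0,0,-1.57],[0,0,-4.5,0,0,-1.57],[0,0,-4.5,0,0,-1.57],[0,0,-4.5,0,0,-1.57],[0,0,-4.5,0,0,-1.57],[0,0,-4.5,0,0,-1.57],[0,0,-4.5,0,0,-1.57],[0,0,-4.5,0,0,-1.57],[0,0,-4.5,0,0,-1.57]]' > rows.txt && python3 steer.py rows.txt 0.05; echo '[[0,0,0,0,0,-1.57],[0,0,0,0,0,-1.57],[0,0,0,0,0,-1.57],[0,0,0,0,0,-1.57],[0,0,0,0,0,-1.57],[0,0,0,0,0,-1.57],[0,0,0,0,0,-1.57],[0,0,0,0,0,-1.57],[0,0,0,0,0,-1.57],[0,0,0,0,0,-1.57],[0,0,0,0,0,-1.57],[0,0,0,0,0,-1.57],[0,0,0,0,0,-1.57],[0,0,0,0,0,-1.57],[0,0,0,0,0,-1.57]]' > rows.txt && python3 steer.py rows.txt; python3 v.py w19; python3 kn.py w19
```

```text
t: 46.15
tool_pos: [0.5465, 0.0631, 0.3107]
tcp_rot: [-3.141, -0.0, 1.58]
force: [-0.0, -0.1, 0.4]
grip_width: 0.0502
finger_force: 0.0
t: 47.4
tool_pos: [0.5465, 0.063, 0.3108]
tcp_rot: [3.142, -0.0, -3.139]
force: [0.3, -0.1, -0.4]
grip_width: 0.05
finger_force: 0.0
[0.5465 0.063  0.3108] [ 3.1415e+00 -2.0000e-04 -3.1391e+00] [-0.1    0.33   1.058  0.     1.755 -1.674] 47.5
wing 1959 [0.5224 0.0531 0.2505] [0.5698 0.0741 0.2833] top 0.28236435189761405
topface 1538 ((0.5462188720703125, 0.06367986649274826), (0.04719947278499603, 0.013843018561601639), 0.6418697834014893) 0.28117564525777416
bar 4351 0.2354641009880573 [0.54067552 0.13007983 0.2349843 ] 93.86346601712738
```

Units first: shifts go in units of 20 mm. So 0.09 m is 4.5, 0.075 m is 3.75.

```bash
echo '[[0,0,1.5,0,0,0],[0,0,2.75,0,0,0],[0,0,3.75,0,0,0],[0,0,4.5,0,0,0],[0,0,4.5,0,0,0],[0,0,4.5,0,0,0]]' > rows.txt && python3 steer.py rows.txt 0.04; echo '[[0,0,0,0,0,0],[0,0,0,0,0,0],[0,0,0,0,0,0],[0,0,0,0,0,0],[0,0,0,0,0,0]]' > rows.txt && python3 steer.py rows.txt 0.006;  echo '[[0,0,0.01,0,0,0.12],[0,0,0.025,0,0,0.24],[0,0,0.035,0,0,0.36],[0,0,0.045,0,0,0.48],[0,0,0.055,0,0,0.6],[0,0,0.07,0,0,0.72],[0,0,0.08,0,0,0.84],[0,0,0.09,0,0,0.96],[0,0,0.105,0,0,1.08],[0,0,0.115,0,0,1.2],[0,0,0.125,0,0,1.32],[0,0,0.135,0,0,1.41],[0,0,0.135,0,0,1.41],[0,0,0.135,0,0,1.41]]' > rows.txt && python3 steer.py rows.txt; python3 -c "
from bench import robot; s=robot.read_state(); print(s['force'],s['ft_torque'])"; echo '[[0,0,0.01,0,0,0.12],[0,0,0.025,0,0,0.24],[0,0,0.035,0,0,0.36],[0,0,0.045,0,0,0.48],[0,0,0.055,0,0,0.6],[0,0,0.07,0,0,0.72],[0,0,0.08,0,0,0.84],[0,0,0.09,0,0,0.96],[0,0,0.105,0,0,1.08],[0,0,0.115,0,0,1.2],[0,0,0.125,0,0,1.32],[0,0,0.135,0,0,1.41],[0,0,0.135,0,0,1.41],[0,0,0.135,0,0,1.41]]' > rows.txt && python3 steer.py rows.txt; python3 -c "
from bench import robot; s=robot.read_state(); print(s['force'],s['ft_torque'])"
```

```text
t: 47.95
tool_pos: [0.5465, 0.063, 0.221]
tcp_rot: [3.141, -0.001, -3.137]
force: [-1.1, 0.4, 0.7]
grip_width: 0.0401
finger_force: 0.0
t: 48.37
tool_pos: [0.5471, 0.063, 0.2218]
tcp_rot: [-3.141, 0.002, -3.136]
force: [0.2, 1.1, 2.9]
grip_width: 0.0165
finger_force: 58.8
t: 49.53
tool_pos: [0.5469, 0.0628, 0.2191]
tcp_rot: [3.14, 0.001, 1.737]
force: [0.1, -1.8, 5.9]
grip_width: 0.0161
finger_force: 59.3
[ 0.11721798 -1.75501897  5.94650672] [-0.07007332  0.06200153 -0.0716072 ]
t: 50.7
tool_pos: [0.5469, 0.063, 0.2167]
tcp_rot: [3.141, -0.002, 0.327]
force: [-1.3, 0.4, 7.1]
grip_width: 0.0161
finger_force: 59.6
[-1.32995149  0.40786414  7.13496224] [ 0.10538725  0.19978785 -0.0156086 ]
```

To row units: -0.095 m is -4.75, -0.06 m is -3.

```bash
echo '[[0,0,0,0,0,0],[0,0,0,0,0,0],[0,0,0,0,0,0],[0,0,-1.5,0,0,0],[0,0,-3,0,0,0],[0,0,-4.75,0,0,0],[0,0,-4.75,0,0,0],[0,0,-4.75,0,0,0],[0,0,-4.75,0,0,0]]' > rows.txt && python3 steer.py rows.txt 0.05; python3 v.py w20; python3 kn.py w20; python3 - <<'E'
from h import *
s=dict(np.load('pics/w20.npz')); C=cloud(s); z=C[...,2]; r=np.hypot(C[...,0]-.547,C[...,1]-.063)
P=C[(r>.04)&(r<.055)&(z>.13)&(z<.17)]; A=np.c_[P[:,:2]-[.547,.063],np.ones(len(P))]; k,*_=np.linalg.lstsq(A,P[:,2],rcond=None); print('flange',len(P),k.round(4))
E
```

```text
t: 51.45
tool_pos: [0.5463, 0.063, 0.3094]
tcp_rot: [-3.141, 0.002, 0.328]
force: [-0.9, -0.3, -0.2]
grip_width: 0.0502
finger_force: 0.0
[0.5461 0.063  0.309 ] [-3.1405e+00  2.5000e-03  3.2770e-01] [-0.101  0.331  1.061 -0.     1.753  1.143] 51.5
wing 1882 [0.5247 0.051  0.25  ] [0.5708 0.0768 0.278 ] top 0.277052593588771
topface 1494 ((0.547751247882843, 0.06383004039525986), (0.04651856794953346, 0.013570550829172134), 18.237266540527344) 0.2758218711497157
bar 4614 0.23548120033044523 [0.54444835 0.13062114 0.23501944] 93.75154027915644
flange 4013 [-0.0004 -0.0006  0.154 ]
```

To row units: -0.15 m is -7.5, 0.15 m is 7.5.

```bash
echo '[[0,0,-2,0,0,0],[-2,2,-2.5,0,0,0],[-4,4,-2.5,0,0,0],[-6,6,-2.5,0,0,0],[-7.5,7.5,-2.5,0,0,0],[-7.5,7.5,-2.5,0,0,0],[-7.5,7.5,-2.5,0,0,0],[-7.5,7.5,-2.5,0,0,0]]' > rows.txt && python3 steer.py rows.txt; python3 - <<'E'
from h import *
T0=dict(np.load('pics/top0.npz')); T1=snap('top'); S1=snap('scene')
C0=cloud(T0);C1=cloud(T1)
for n,(x,y),lo,hi in (('botA',(.618,.434),.12,.2),('botB',(.69,.27),.12,.2),('jar',(.716,-.098),.07,.1)):
    for C in (C0,C1):
        m=(np.hypot(C[...,0]-x,C[...,1]-y)<.06)&(C[...,2]>lo)&(C[...,2]<hi); print(n,C[m].mean(0).round(4),m.sum())
C=cloud(S1); z=C[...,2]
m=(z>.088)&(z<.1)&(C[...,0]>.47)&(C[...,0]<.545)&(abs(C[...,1]+.065)<.03); P=C[m]; print('handle',len(P),cv2.minAreaRect(P[:,:2].astype(np.float32)))
m=(z>.028)&(z<.06)&(C[...,1]<-.17)&(C[...,0]>.4); print('on board',m.sum())
print(robot.read_state()['tool_pos'],robot.read_state()['t'])
E
```

```text
t: 52.17
tool_pos: [0.4519, -0.129, 0.3594]
tcp_rot: [-3.14, 0.002, 0.324]
force: [-0.2, 1.0, 0.5]
grip_width: 0.0499
finger_force: 0.0
botA [0.6183 0.436  0.1506] 319
botA [0.6183 0.4357 0.1509] 315
botB [0.6916 0.2713 0.1506] 299
botB [0.6917 0.2714 0.1505] 301
jar [ 0.7135 -0.0967  0.0904] 262
jar [ 0.7136 -0.0966  0.0901] 265
handle 125 ((0.5115193724632263, -0.06640307605266571), (0.06579716503620148, 0.015649590641260147), 3.4633989334106445)
on board 2
[ 0.452934   -0.12689405  0.3597237 ] 52.2667
```

Everything measures as required: the handle is crosswise at 3.5° (the rig's own yaw), the bottles and jar have not moved, and the board is clear. Handing in.

```bash
python3 -c "
from bench import robot; print(robot.sign_off())"
```

```text
the job is handed in; nothing more can be done
None
```

The job is handed in: cock shut, four ginger pieces in the pot, stopper flat on the rim, clamp arm at its stop, and the knob turned 5.96 rad (touch plus about half a turn; touch point worked out from heights, not seen or felt), with the bottles and jar unmoved.

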